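Lay out a meal order on the packing board

ROBOT

A 6-joint arm with a two-finger parallel gripper is mounted at the origin on the work surface. World frame = base frame: x ahead of the robot, y to its left, z up, the work surface at z = 0. Lengths are in m, angles in degrees, forces in N, time in s.
With the tool pointing down it reaches from about 0.275 to 0.75 m from the base axis. Payload 10.2 kg.
Tool frame: the origin (TCP) lies on the centre line of the jaws, within the pads' length; the fingertips stand 22 mm ahead of it and the grasp point (between the pads) lies 3 mm ahead of it (tip_reach is the distance from the TCP to the fingertips, in m); z points along the fingers, y is the direction in which the jaws open and shut (so a half turn about z gives the same grasp; the last joint's range is limited). The gripper opens to 88 mm and grips with 3 to 60 N. Pads are 18 mm wide; open, the fingers measure 123 mm over their backs; the gripper's body (75 mm by 187 mm) begins 45 mm behind the grasp point.
Start: joints at [53.491, 17.928, 85.812, -0, 76.261, -12.8], TCP at [0.211, 0.481, 0.261] pointing down, gripper open.
Joint ranges: [-168.41, 168.41], [-55.51, 124.54], [10.69, 146.95], [-70.63, 250.63], [1, 178], [-165.06, 165.06]. Speed limits (degrees/s): [136.94, 136.94, 172.46, 180, 180, 180].

INTERFACE

Orientations are given as a 3x3 rotation matrix whose columns are the frame's x, y, z axes.
In Python, from station import state, camera, hand_in, regions_of, tip_reach gives the robot as it stands.
- The arm moves only by the tool jog_arm, never from a script. Its argument "moves" is a list of rows, each a list of 2 entries, a list of its own where there are three numbers: the shift along the tool's x, y, z in m, then the turn about the tool's z in degrees. A call has 1 to 12 rows; each row shifts and turns the commanded pose from where the row before left it, along the tool's axes as they then stand; what a row does not reach is not made up. A row lasts 1/12 s, in which the tool goes at most 41.7 mm and 7.16 degrees, less where a joint would pass 70% of its speed; a pose out of reach is approached as far as the arm can. A call is refused whole if a number of a shift passes 0.0417 or a number of a turn 7.16, either way. A call with a gripper value outside its range is refused whole. "jaw" is the closure, from -1 (fully open) to 1 (shut), so that 0 is half open, set as the call begins (left out, the last holds). The fingers move at their own pace and stop on an object; "grip_force" is the grip in N (left out, the last holds). Time passes only in rows, so rows that do not move let the fingers close. It gives the time, the measured TCP pose, the force and the opening at its end, in the units of the state.
- state(): the state, without advancing time (a new reading comes with each control period).
- camera(name): name is "side" or "top" or "wrist"; returns a dict with "image" (384x512x3 uint8, red, green, blue), "fx", "fy", "cx", "cy" (pixels), "rvec" (rotation vector, rad) and "tvec" (3), from world to camera coordinates, as OpenCV has them. Camera axes: x right, y down, z forward; pixel columns grow to the right and rows downward; lengths in m; the calibration is good to about 2 mm. The wrist camera is an equidistant fisheye: a pixel r from the principal point sees the ray r / f radians off the axis. A picture is of the moment at which its call begins. There is no depth.
- hand_in(): hands the job in, once; it reports no verdict.
Trained networks look in a picture, given as the dict that the camera call returned (one of the last four; its "shot" number tells which), for a name from the list of things; names that differ only in an ending like _2 or _b are one class to them, and where a whole thing is asked for, a point or a joint stands for the part that bears it (a point fixed in the world has none). Each returns a list of dicts, best first, with "score" (0 to 1); they miss things now and then, are a little off and sometimes report something else, mostly with a low value. They report only what shows in the picture. A call takes as long as a camera call. They do not tell look-alikes from the thing itself.
- regions_of(picture, thing): "mask" (384x512 bool, what is visible of it) and "rect" ([centre column, centre row, width, height] in pixels, round what is visible of it).
The state is a dict: "time_s": time; "joint_pos": joint angles; "qd": joint speeds; "effort": joint torques, N m; "tool_pos": TCP position; "tcp_rot": TCP orientation; "force": force on the tool from outside, world axes, zero at the start; "torque": the same for the moment, N m; "finger_gap": finger opening in m.
Only numpy, scipy, OpenCV 4.12 (cv2) and the standard library are available. Lean on these libraries where they do the work, as an engineer would, in place of code of your own. Each camera call takes 0.05 s, during which the arm holds its last target.

TASK

Lay out the meal order on the blue packing board, everything upright: put the white meal box in the middle of the board, midway between the brown carton and the grey tub, with its long side running front to back, and the dip cup on top in the middle of its lid. Stand the soup cup straight in front of the tub (the board's edge nearest the robot is its front) and the dressing bottle straight behind the carton, each centred on its neighbour with a gap of about 30 mm. Leave the tape roll, stapler and spice jar where they are.

Things in the scene. Friction and masses are not known exactly. Their poses are not given: they have to be found in the camera images.
- board_mid (a point): Centre of the top face of the blue plastic packing board: 270 mm front to back (x), 380 mm left to right (y), 10 mm thick, lying fixed on the table. Its x axis points to the board's back, away from the robot (a dark hand slot lies along the back edge), y to the left along the board, z up. The carton and the tub stand on it 130 mm to either side of this point along y; which is on which side varies.
- carton: Large brown cardboard carton on the board, 80 mm front to back (x), 110 mm left to right (y), 60 mm high with a white paper strip across its top; fixed. Origin: centre of its underside, on the board's top. Axes parallel to the board's: x to the back.
- tub: Large round grey plastic tub with a flat white lid disc, 96 mm diameter at its lid, 55 mm high; fixed on the board. Origin: centre of its underside, on the board's top. Axes parallel to the board's: x to the back, so its front is at -x.
- mealbox_c (a point): Centre of the loose white rectangular meal box, 84 mm long (x) by 56 mm wide (y) by 36 mm high, flat lid, thin brown line around it; about 250 g. z up; starts upright on the table at any yaw.
- cup_c (a point): Centre of the small loose round dip cup, 40 mm diameter, with a lid of 44 mm, 31 mm high; about 50 g. z up; starts upright on the table.
- soup_c (a point): Centre of the loose round white soup cup, 53 mm diameter, with a lid of 56 mm diameter, 65 mm high; about 280 g. z up; starts upright on the table.
- bottle_c (a point): Half-way up the loose white dressing bottle: 100 mm high, straight body of 40 mm diameter up to 72 mm from its foot, then a shoulder and a grey cap of 24 mm; about 130 g. z up; starts upright on the table.
- tape: Bystander: roll of brown packing tape lying flat, 84 mm outside diameter, 24 mm high. Origin: centre of its underside.
- stapler: Bystander: black stapler, 125 mm long (y), 34 mm wide (x), 38 mm high. Origin: centre of its underside.
- jar: Bystander: amber glass spice jar with a steel cap, 62 mm diameter, 85 mm high. Origin: centre of its underside.
Mind the look-alikes: they are no part of the job. What is shaped like the part that bears soup_c but red is not meant. What is shaped like the part that bears mealbox_c but green is not meant.

How it is judged:
By the outcome, as a careful person would: the job done as asked, in the order asked, and still so for the second after the job is handed in, with the robot touching nothing.
It also fails if it takes over 112 s, if anything falls off the work surface, if the arm or the gripper's body presses on something with over 40 N, if the wrist force passes 120 N, or if a joint passes its speed limit or range.

## Working session

There is one attempt and no reset: what is moved stays moved. The work goes in short steps, Python scripts to look and compute and a tool call to move; the robot and the scene stay as the last step left them, time stands still between calls to the robot, and variables do not carry over. Pictures are saved under pics/ and viewed, and the job is handed in when it is done.

Besides the shell and the picture viewer there is one more tool, called after "Call:" by a JSON object that holds its "name" and its "arguments", one argument or row to a line. jog_arm: Moves the arm, as the interface text tells. Its arguments: {"type":"object","properties":{"moves":{"type":"array"},"jaw":{"type":"number"},"grip_force":{"type":"number"}},"required":["moves"]}

```bash
mkdir -p pics; ls; python3 - <<'E'
from station import *
import cv2,numpy as np
s=state();print({k:np.round(v,3).tolist() for k,v in s.items()}); print(tip_reach)
for n in ["top","side","wrist"]:
    c=camera(n);print(n,c["fx"],c["fy"],c["cx"],c["cy"],c["rvec"],c["tvec"])
    cv2.imwrite(f"pics/{n}0.png",cv2.resize(c["image"][:,:,::-1],(800,600)))
E
```

```text
pics
{'time_s': 0.0, 'joint_pos': [53.492, 17.958, 85.855, -0.0, 76.262, -12.799], 'qd': [-0.017, -0.008, 0.035, 0.018, -0.073, 0.019], 'effort': [-0.001, -40.222, -25.227, 0.069, 0.035, -0.0], 'tool_pos': [0.211, 0.48, 0.26], 'tcp_rot': [[-0.916, 0.402, -0.001], [0.402, 0.916, -0.001], [0.0, -0.001, -1.0]], 'force': [0.202, 0.276, -0.551], 'torque': [0.053, 0.025, 0.006], 'finger_gap': 0.088}
0.022
top 402.72227171778155 402.72227171778155 254.3532131786685 190.23344925938324 [ 2.16002184 -2.1112901   0.19558126] [-0.10726975  0.52990287  1.16488025]
side 477.7250829564007 477.7250829564007 251.36419916501015 189.6827498571465 [ 2.31735001 -0.94815961  0.33600632] [-0.43634249  0.2661356   1.19627256]
wrist 297.3186396354542 297.3186396354542 257.0677368444088 189.7737331952602 [-2.44234806 -1.5935904  -0.20781025] [-0.52451179 -0.03417804  0.38755851]
```

View pics/top0.png

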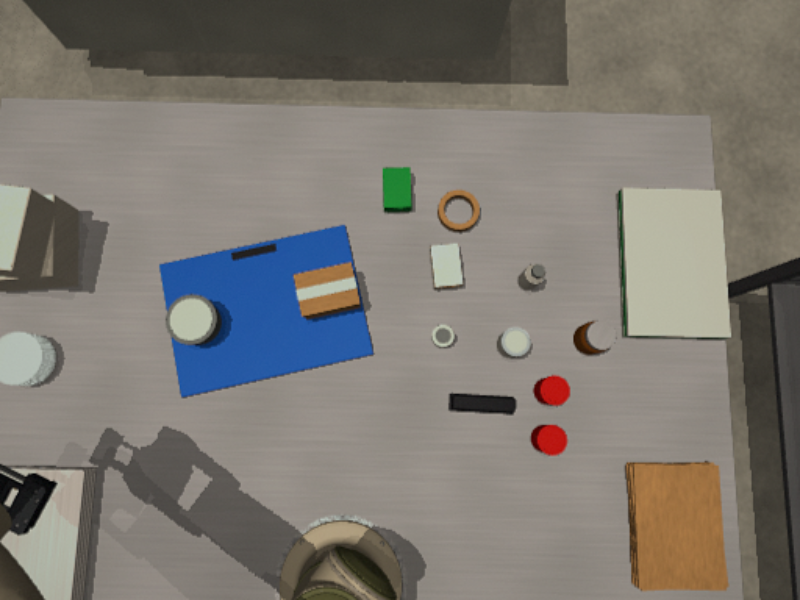

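View pics/side0.png

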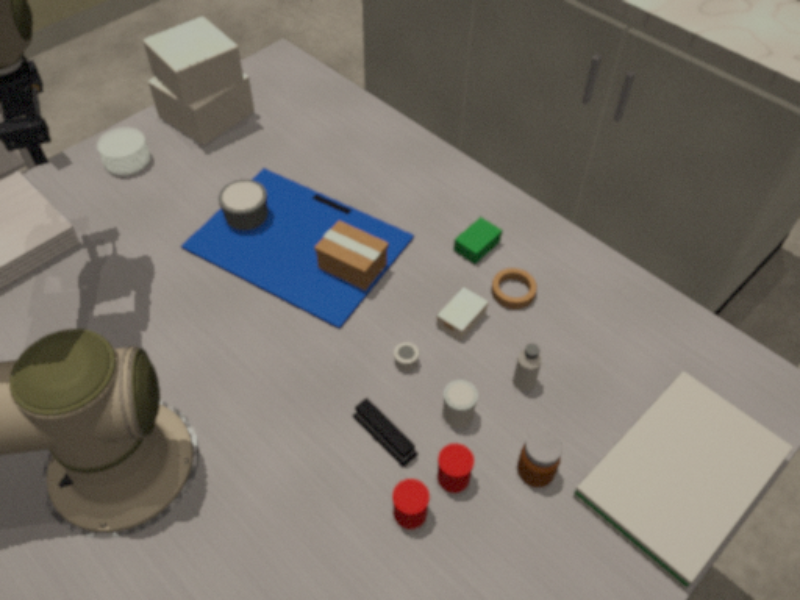

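View pics/wrist0.png

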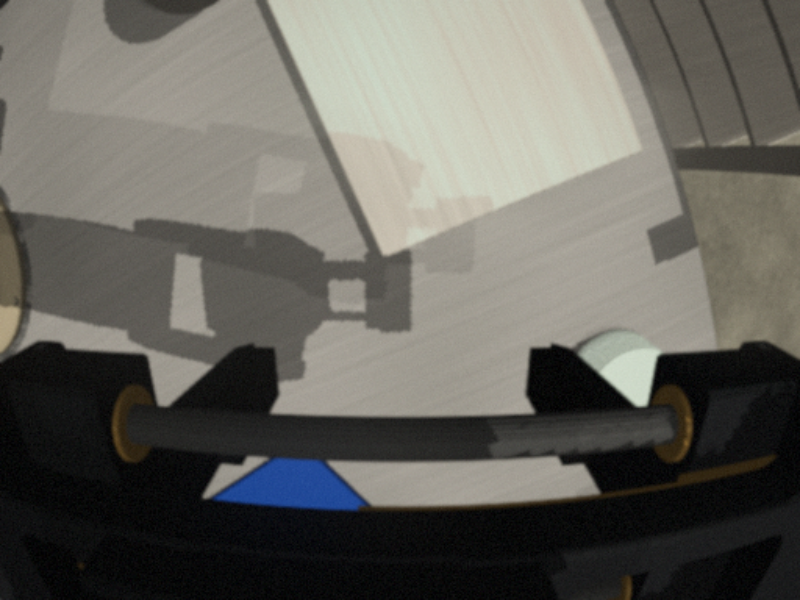

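```bash
cat > h.py <<'E'
from station import *
import cv2,numpy as np
from scipy.optimize import minimize,least_squares
def cyl(prof):
    a=np.linspace(0,2*np.pi,48,endpoint=False)
    return np.vstack([np.c_[r*np.cos(a),r*np.sin(a),0*a+z] for r,z in prof])
def box(l,w,h): return np.array([[sx*l/2,sy*w/2,z] for sx in(-1,1) for sy in(-1,1) for z in(0,h)])
M=dict(mealbox_c=box(.084,.056,.036),cup_c=cyl([(.02,0),(.02,.027),(.022,.027),(.022,.031)]),
 soup_c=cyl([(.0265,0),(.0265,.058),(.028,.058),(.028,.065)]),bottle_c=cyl([(.02,0),(.02,.072),(.012,.085),(.012,.1)]),
 carton=box(.08,.11,.06),tub=cyl([(.044,0),(.048,.05),(.048,.055)]),
 tape=cyl([(.042,0),(.042,.024)]),stapler=box(.034,.125,.038),jar=cyl([(.031,0),(.031,.07),(.031,.085)]),board=box(.27,.38,.01))
def proj(c,P):
    R,_=cv2.Rodrigues(np.array(c["rvec"],float)); p=P@R.T+np.array(c["tvec"],float).ravel()
    if c.get("fish"):
        rr=np.hypot(p[:,0],p[:,1]);t=np.arctan2(rr,p[:,2]);k=t/np.maximum(rr,1e-9)
        return np.c_[c["cx"]+c["fx"]*k*p[:,0],c["cy"]+c["fy"]*k*p[:,1]]
    return np.c_[c["cx"]+c["fx"]*p[:,0]/p[:,2],c["cy"]+c["fy"]*p[:,1]/p[:,2]]
def back(c,u,v,z):
    R,_=cv2.Rodrigues(np.array(c["rvec"],float)); t=np.array(c["tvec"],float).ravel()
    a,b=(u-c["cx"])/c["fx"],(v-c["cy"])/c["fy"]
    if c.get("fish"):
        th=np.hypot(a,b); s=np.sin(th)/max(th,1e-9); d=np.array([a*s,b*s,np.cos(th)])
    else: d=np.array([a,b,1.])
    d=R.T@d; o=-R.T@t; return o+d*(z-o[2])/d[2]
def cam(n):
    c=camera(n); c["fish"]=n=="wrist"; return c
def place(P,x,y,yaw,z):
    c,s=np.cos(yaw),np.sin(yaw); return P@np.array([[c,s,0],[-s,c,0],[0,0,1]])+[x,y,z]
def sil(c,P):
    h=cv2.convexHull(np.round(proj(c,P)*16).astype(np.int32).reshape(-1,1,2))
    m=np.zeros((384*2,512*2),np.uint8)
    h2=cv2.convexHull(((proj(c,P)+.5)*2-.5).astype(np.float32))
    cv2.fillConvexPoly(m,np.round(h2*256).astype(np.int32),255,cv2.LINE_AA,8)
    return cv2.resize(m,(512,384),interpolation=cv2.INTER_AREA)/255.
def fit(views,name,x0,z,yaw=False):
    "views: list of (cam,mask); soft overlap cost"
    P=M[name]
    def cost(p):
        q=place(P,p[0]/100,p[1]/100,p[2]/10 if yaw else 0,z)
        return sum(np.abs(sil(c,q)-m).sum()/max(m.sum(),1) for c,m in views)
    if yaw:
        best=min(((cost([x0[0]*100,x0[1]*100,a*10]),a) for a in (np.linspace(0,np.pi,18,False) if x0[2] is None else [x0[2]])))[1]
        s=np.array([x0[0]*100,x0[1]*100,best*10])
    else: s=np.array([x0[0]*100,x0[1]*100])
    n=len(s); r=None
    for d in (1.,.3):
        sim=np.vstack([s]+[s+d*np.eye(n)[i] for i in range(n)])
        r=minimize(cost,s,method="Nelder-Mead",options=dict(initial_simplex=sim,xatol=.003,fatol=1e-4)); s=r.x
    o=[s[0]/100,s[1]/100]+([np.degrees(s[2]/10)] if yaw else [])
    return np.round(o,4),round(r.fun,3)
E
python3 - <<'E'
from h import *
import pickle
T=cam("top");S=cam("side")
pickle.dump((T,S),open("ts0.pkl","wb"))
out={}
for n in ["board_mid","mealbox_c","cup_c","soup_c","bottle_c","carton","tub","tape","stapler","jar"]:
    for c,l in((T,"top"),(S,"side")):
        if n=="board_mid": continue
        for r in regions_of(c,n):
            out.setdefault((n,l),[]).append(r)
            m=r["mask"]; print(n,l,round(r["score"],2),np.round(r["rect"]),m.sum(),c["image"][m].mean(0).round())
pickle.dump(out,open("reg0.pkl","wb"))
E
```

```text
mealbox_c top 0.85 [253. 120.  20.  24.] 483 [ 31. 125.  49.]
mealbox_c top 0.63 [285. 169.  21.  29.] 556 [172. 179. 163.]
mealbox_c side 0.78 [295. 202.  30.  35.] 723 [156. 154. 140.]
mealbox_c side 0.73 [307. 154.  29.  30.] 609 [ 49. 109.  56.]
cup_c top 0.61 [284. 216.  18.  17.] 160 [147. 149. 135.]
cup_c side 0.83 [261. 231.  15.  21.] 247 [133. 128. 116.]
soup_c top 0.82 [328. 221.  21.  23.] 328 [159. 162. 148.]
soup_c top 0.78 [357. 250.  26.  18.] 352 [163.  23.  19.]
soup_c top 0.73 [350. 282.  24.  22.] 401 [161.  30.  26.]
soup_c top 0.69 [211. 187.  40.  36.] 1141 [157. 129.  93.]
soup_c side 0.69 [295. 259.  22.  31.] 571 [142. 137. 125.]
soup_c side 0.61 [291. 301.  25.  33.] 596 [148.  36.  32.]
soup_c side 0.58 [266. 321.  26.  34.] 686 [148.  41.  37.]
bottle_c top 0.59 [340. 180.  14.  11.] 191 [101.  97.  88.]
bottle_c side 0.28 [262. 229.  16.  17.] 241 [133. 128. 116.]
carton top 0.74 [212. 187.  40.  35.] 1187 [153. 126.  92.]
carton side 0.97 [224. 163.  50.  44.] 1319 [129. 106.  80.]
tub top 0.69 [124. 204.  36.  35.] 912 [148. 152. 137.]
tub side 0.93 [156. 129.  28.  36.] 825 [120. 116. 108.]
tape top 0.61 [292. 135.  23.  27.] 354 [132.  97.  59.]
tape side 0.88 [329. 186.  26.  29.] 490 [123.  95.  67.]
stapler top 0.86 [309. 257.  46.  15.] 496 [37. 36. 36.]
stapler side 0.65 [248. 276.  43.  42.] 793 [45. 42. 40.]
jar top 0.6 [382. 218.  27.  26.] 488 [115. 101.  89.]
jar side 0.58 [346. 294.  23.  40.] 812 [109.  93.  81.]
```

```bash
cat >> h.py <<'E'
def fitboard(c,guess=(.48,.12,10)):
    im=c["image"].astype(int); m=((im[:,:,2]>im[:,:,0]+50)&(im[:,:,2]>im[:,:,1]+30)).astype(np.uint8)
    n,l,st,_=cv2.connectedComponentsWithStats(m); k=1+np.argmax(st[1:,4]); m=(l==k).astype(np.uint8)
    return m
E
python3 - <<'E'
from h import *
import pickle
T,S=pickle.load(open("ts0.pkl","rb"))
for c,n in((T,"top"),(S,"side")):
    m=fitboard(c); print(n,m.sum())
    h=cv2.convexHull(np.argwhere(m)[:,::-1].astype(np.int32)); q=cv2.approxPolyN(h,4) if hasattr(cv2,'approxPolyN') else cv2.approxPolyDP(h,6,True)
    q=q.reshape(-1,2); print(q.tolist())
    for u,v in q: print(back(c,u,v,.01).round(4))
a=T["image"][90:300,90:420];cv2.imwrite("pics/tcrop.png",cv2.resize(a[...,::-1],None,fx=2.4,fy=2.4,interpolation=2))
a=S["image"][170:340,220:370];cv2.imwrite("pics/scrop.png",cv2.resize(a[...,::-1],None,fx=3.5,fy=3.5,interpolation=2))
reg=pickle.load(open("reg0.pkl","rb"))
for (n,l),rs in reg.items():
    c=T if l=="top" else S
    for r in rs:
        u,v=r["rect"][:2]; z={"mealbox_c":.018,"cup_c":.0155,"soup_c":.0325,"bottle_c":.05,"carton":.04,"tub":.0375,"tape":.012,"stapler":.019,"jar":.042}[n]
        print(n,l,back(c,u,v,z).round(3))
E
```

```text
top 8344
[[116, 254], [101, 169], [220, 143], [238, 226]]
[0.3342 0.3159 0.01  ]
[0.5943 0.3834 0.01  ]
[0.6875 0.0164 0.01  ]
[ 0.4266 -0.048   0.01  ]
side 5627
[[217, 210], [115, 157], [169, 107], [265, 150]]
[ 0.4237 -0.0534  0.01  ]
[0.3341 0.3165 0.01  ]
[0.5957 0.3795 0.01  ]
[0.6862 0.0136 0.01  ]
mealbox_c top [ 0.762 -0.085  0.018]
mealbox_c top [ 0.606 -0.19   0.018]
mealbox_c side [ 0.598 -0.193  0.018]
mealbox_c side [ 0.761 -0.094  0.018]
cup_c top [ 0.461 -0.187  0.016]
cup_c side [ 0.459 -0.192  0.016]
soup_c top [ 0.447 -0.319  0.032]
soup_c top [ 0.361 -0.404  0.032]
soup_c top [ 0.267 -0.382  0.032]
soup_c top [0.542 0.037 0.032]
soup_c side [ 0.453 -0.322  0.032]
soup_c side [ 0.359 -0.394  0.032]
soup_c side [ 0.279 -0.386  0.032]
bottle_c top [ 0.57  -0.352  0.05 ]
bottle_c side [ 0.448 -0.205  0.05 ]
carton top [0.541 0.033 0.04 ]
carton side [0.54  0.043 0.04 ]
tub top [0.484 0.294 0.038]
tub side [0.486 0.301 0.038]
tape top [ 0.718 -0.212  0.012]
tape side [ 0.716 -0.22   0.012]
stapler top [ 0.339 -0.264  0.019]
stapler side [ 0.338 -0.266  0.019]
jar top [ 0.457 -0.479  0.042]
jar side [ 0.464 -0.478  0.042]
```

View pics/tcrop.png

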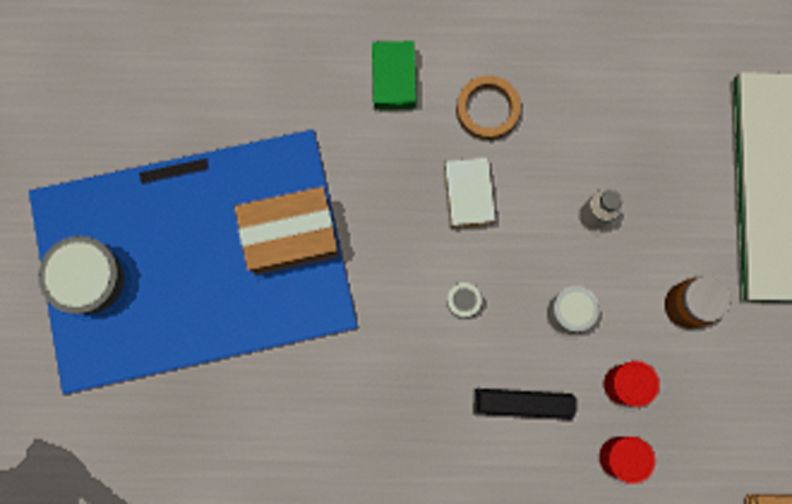

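View pics/scrop.png

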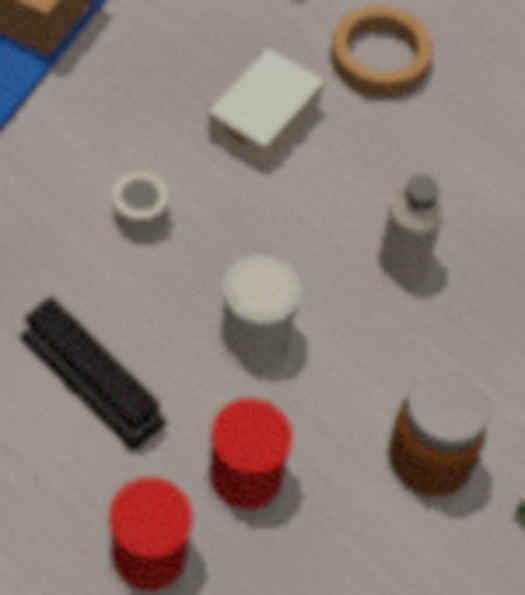

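```bash
cat >> h.py <<'E'
from scipy.ndimage import map_coordinates,gaussian_filter
def outl(kind,x,y,yaw,z,dim,off):
    # points on outline expanded by off (m)
    if kind=="c":
        a=np.linspace(0,2*np.pi,90,endpoint=False); r=dim/2+off
        return np.c_[x+r*np.cos(a),y+r*np.sin(a),0*a+z]
    l,w=dim[0]/2,dim[1]/2; t=np.linspace(-.9,.9,40)
    p=np.vstack([np.c_[t*l,0*t+w+off],np.c_[t*l,0*t-w-off],np.c_[0*t+l+off,t*w],np.c_[0*t-l-off,t*w]])
    c,s=np.cos(yaw),np.sin(yaw); return np.c_[x+c*p[:,0]-s*p[:,1],y+s*p[:,0]+c*p[:,1],0*p[:,0]+z]
def edgefit(cams,kind,dim,z,x0,sign=None,d=.003,rng=.012):
    ims=[gaussian_filter(c["image"].astype(float),(.6,.6,0)) for c in cams]
    def samp(im,uv): return np.stack([map_coordinates(im[...,k],[uv[:,1],uv[:,0]],order=1,mode="nearest") for k in range(3)],1)
    def cost(p):
        t=0
        yaw=p[2] if len(p)>2 else 0
        for c,im in zip(cams,ims):
            i=samp(im,proj(c,outl(kind,p[0],p[1],yaw,z,dim,-d))); o=samp(im,proj(c,outl(kind,p[0],p[1],yaw,z,dim,d)))
            t-=np.minimum((i-o).mean(1)*sign,60).mean() if sign else np.minimum(np.linalg.norm(i-o,axis=1),90).mean()
        return t
    g=np.arange(-rng,rng+1e-6,.003)
    best=min(((cost([x0[0]+a,x0[1]+b]+([x0[2]+e] if len(x0)>2 else [])),a,b,e) for a in g for b in g for e in (np.radians([-9,-6,-3,0,3,6,9]) if len(x0)>2 else [0])))
    s=np.array([x0[0]+best[1],x0[1]+best[2]]+([x0[2]+best[3]] if len(x0)>2 else []))
    sim=np.vstack([s]+[s+e for e in np.diag([.002,.002,.04][:len(s)])])
    r=minimize(cost,s,method="Nelder-Mead",options=dict(initial_simplex=sim,xatol=1e-5,fatol=1e-3))
    q=r.x.copy()
    if len(q)>2:q[2]=np.degrees(q[2])
    return q.round(4),round(r.fun,1)
SP=dict(board=("r",(.27,.38),.01,None),carton=("r",(.08,.11),.07,None),tub=("c",.096,.065,1),mealbox=("r",(.084,.056),.036,1),
 soup=("c",.056,.065,1),cup=("c",.044,.031,1),bottlecap=("c",.024,.1,None),tape=("c",.084,.024,None),jar=("c",.062,.085,None))
def ef(cams,n,x0,dz=0,**k):
    kd,dim,z,s=SP[n]; return edgefit(cams,kd,dim,z+dz,x0,s,**k)
E
python3 - <<'E'
from h import *
import pickle
T,S=pickle.load(open("ts0.pkl","rb"))
y=np.radians(14.3)
for n,x0 in dict(board=(.510,.166,y),carton=(.542,.039,y),tub=(.478,.291),mealbox=(.603,-.19,.1),soup=(.45,-.32),cup=(.46,-.19),bottlecap=(.565,-.35)).items():
    print(n,*[ef(cs,n,x0) for cs in ([T],[S],[T,S])])
E
```

```text
board (array([ 0.51  ,  0.1647, 13.8786]), np.float64(-84.7)) (array([ 0.5077,  0.1623, 13.9545]), np.float64(-66.2)) (array([ 0.5089,  0.1638, 14.0071]), np.float64(-146.9))
carton (array([ 0.5421,  0.0398, 14.7244]), np.float64(-90.0)) (array([ 0.5417,  0.041 , 13.995 ]), np.float64(-71.7)) (array([ 0.5417,  0.041 , 13.9946]), np.float64(-161.7))
tub (array([0.4857, 0.2862]), np.float64(-25.4)) (array([0.4839, 0.2857]), np.float64(-18.3)) (array([0.4848, 0.2858]), np.float64(-43.3))
mealbox (array([ 0.6016, -0.1892,  7.4293]), np.float64(-52.2)) (array([ 0.6011, -0.19  ,  7.6748]), np.float64(-39.7)) (array([ 0.6012, -0.1894,  7.41  ]), np.float64(-91.6))
soup (array([ 0.4512, -0.3174]), np.float64(-39.8)) (array([ 0.4505, -0.3182]), np.float64(-26.6)) (array([ 0.4511, -0.3176]), np.float64(-65.9))
cup (array([ 0.4638, -0.1837]), np.float64(-39.4)) (array([ 0.4624, -0.1839]), np.float64(-24.4)) (array([ 0.4634, -0.1839]), np.float64(-62.7))
bottlecap (array([ 0.5774, -0.353 ]), np.float64(-56.5)) (array([ 0.5712, -0.3597]), np.float64(-56.7)) (array([ 0.5775, -0.3533]), np.float64(-94.6))
```

```bash
python3 - <<'E'
from h import *
import pickle
T,S=pickle.load(open("ts0.pkl","rb"))
for cs in ([T],[S],[T,S]): print("tub norm",edgefit(cs,"c",.096,.065,(.478,.291),None,rng=.009), "bodycap r .04 bottle", edgefit(cs,"c",.024,.1,(.572,-.355),None,d=.002,rng=.012))
fits=[("board",(.509,.164,14)),("carton",(.5417,.0405,14)),("tub",(.4775,.290,0)),("mealbox",(.6012,-.1894,7.4)),("soup",(.4511,-.3176,0)),("cup",(.4634,-.1839,0)),("bottlecap",(.5735,-.3545,0))]
for c,nm,(r0,r1,c0,c1),k in((T,"t",(130,260,90,360),2.9),(S,"s",(90,290,100,350),3)):
    im=cv2.resize(c["image"][r0:r1,c0:c1][...,::-1],None,fx=k,fy=k,interpolation=2).copy()
    for n,(x,y,a) in fits:
        kd,dim,z,_=SP[n]
        for zz,col in((z,(0,255,255)),):
            p=proj(c,outl(kd,x,y,np.radians(a),zz,dim,0))
            for u,v in p: cv2.circle(im,(int((u-c0+.5)*k),int((v-r0+.5)*k)),1,col,-1)
    cv2.imwrite(f"pics/ov_{nm}.png",im)
E
```

```text
tub norm (array([0.479 , 0.2923]), np.float64(-76.3)) bodycap r .04 bottle (array([ 0.5775, -0.3521]), np.float64(-47.0))
tub norm (array([0.4795, 0.2952]), np.float64(-46.0)) bodycap r .04 bottle (array([ 0.5722, -0.3594]), np.float64(-40.9))
tub norm (array([0.479 , 0.2932]), np.float64(-120.7)) bodycap r .04 bottle (array([ 0.5777, -0.3528]), np.float64(-72.4))
```

View pics/ov_t.png

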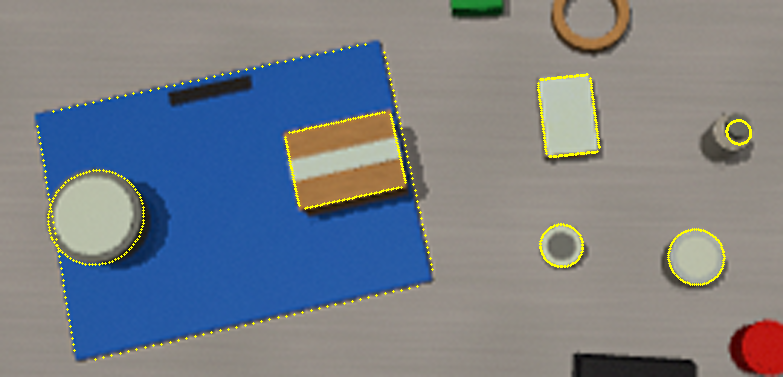

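View pics/ov_s.png

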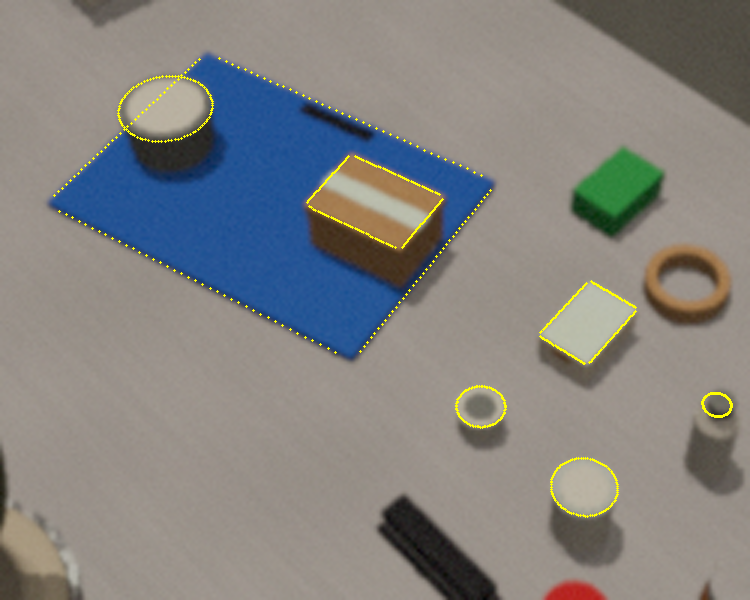

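Call:
{"name": "jog_arm", "arguments": {
  "moves": [
    [[0, 0, 0], -7.1],
    [[0, 0, 0], -7.1],
    [[0, 0, 0], -7.1],
    [[0, 0, 0], -7.1],
    [[0, 0, 0], -2.7]
  ],
  "jaw": -1
}}

```text
time_s: 1.57
tool_pos: [0.2111, 0.4807, 0.2607]
tcp_rot: [[-0.991, -0.135, 0.0], [-0.135, 0.991, -0.0], [-0.0, -0.0, -1.0]]
force: [0.0, -0.2, 0.1]
finger_gap: 0.0876
```

Call:
{"name": "jog_arm", "arguments": {
  "moves": [
    [[-0.015, -0.0357, 0], 0],
    [[-0.015, -0.0357, 0], 0],
    [[-0.015, -0.0357, 0], 0],
    [[-0.015, -0.0357, 0], 0],
    [[-0.015, -0.0357, 0], 0],
    [[-0.015, -0.0357, 0], 0],
    [[-0.015, -0.0357, 0], 0],
    [[-0.015, -0.0357, 0], 0],
    [[-0.015, -0.0357, 0], 0],
    [[-0.015, -0.0357, 0], 0]
  ]
}}

```text
time_s: 2.4
tool_pos: [0.4064, 0.1441, 0.261]
tcp_rot: [[-0.992, -0.129, 0.001], [-0.129, 0.992, 0.0], [-0.001, 0.0, -1.0]]
force: [-0.4, 0.5, -0.9]
finger_gap: 0.088
```

Call:
{"name": "jog_arm", "arguments": {
  "moves": [
    [[-0.015, -0.0357, 0], 0],
    [[-0.015, -0.0357, 0], 0],
    [[-0.015, -0.0357, 0], 0],
    [[-0.015, -0.0357, 0], 0],
    [[-0.015, -0.0357, 0], 0],
    [[-0.015, -0.0357, 0], 0],
    [[-0.015, -0.0357, 0], 0],
    [[-0.015, -0.0357, 0], 0],
    [[-0.015, -0.0357, 0], 0],
    [[-0.015, -0.0357, 0], 0],
    [[0, 0, 0], 0],
    [[0, 0, 0], 0]
  ]
}}

```text
time_s: 3.4
tool_pos: [0.6006, -0.1902, 0.2595]
tcp_rot: [[-0.992, -0.127, -0.001], [-0.127, 0.992, 0.001], [0.001, 0.001, -1.0]]
force: [0.4, -0.8, -0.5]
finger_gap: 0.0881
```

```bash
cat > w.py <<'E'
from h import *
import sys,pickle
def wr(n):
    c=cam("wrist"); pickle.dump(c,open(f"{n}.pkl","wb")); return c
def ov(c,nm,fits,dz=0,k=1.56):
    im=cv2.resize(c["image"][...,::-1],None,fx=k,fy=k,interpolation=2).copy()
    for n,q in fits:
        kd,dim,z,_=SP[n]; a=q[2] if len(q)>2 else 0
        for u,v in proj(c,outl(kd,q[0],q[1],np.radians(a),z+dz,dim,0)): cv2.circle(im,(int((u+.5)*k),int((v+.5)*k)),1,(0,0,255),-1)
    cv2.imwrite(f"pics/{nm}.png",im)
E
python3 - <<'E'
from w import *
c=wr("w1"); q=ef([c],"mealbox",(.601,-.1895,np.radians(7.4)),d=.0015); print(q); print(ef([c],"cup",(.4634,-.1839),d=.0015))
ov(c,"w1",[("mealbox",q[0]),("cup",(.4634,-.1839)),("bottlecap",(.5735,-.3545))])
E
```

```text
(array([ 0.6014, -0.1882,  7.0655]), np.float64(-35.7))
(array([ 0.462 , -0.1828]), np.float64(-30.2))
```

View pics/w1.png

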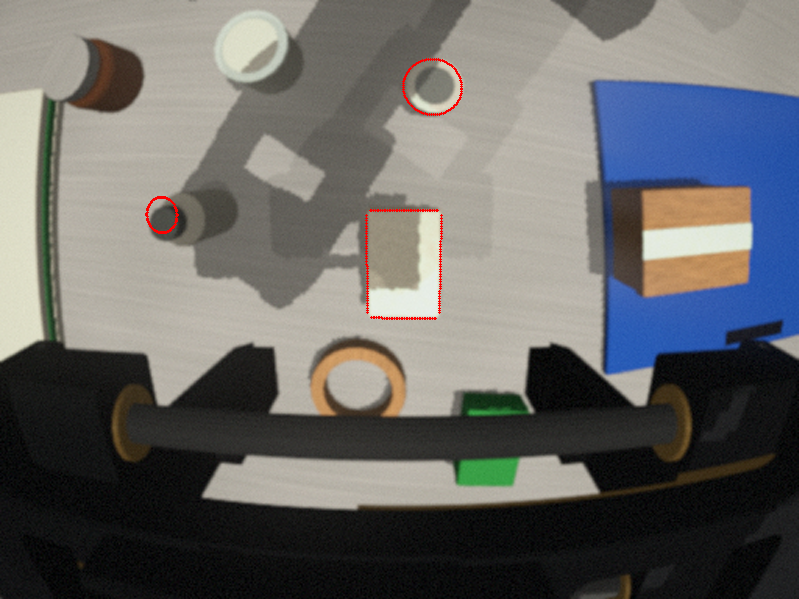

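Call:
{"name": "jog_arm", "arguments": {
  "moves": [
    [[-0.0008, 0.0014, 0.036], 0],
    [[0, 0, 0.036], 0],
    [[0, 0, 0.036], 0],
    [[0, 0, 0.036], 0],
    [[0, 0, 0.036], 0],
    [[0, 0, 0.03], 0],
    [[0, 0, 0.015], 0],
    [[0, 0, 0.005], 0],
    [[0, 0, 0], 0]
  ]
}}

```text
time_s: 4.2
tool_pos: [0.6007, -0.1861, 0.0305]
tcp_rot: [[-0.992, -0.13, -0.001], [-0.13, 0.992, 0.001], [0.001, 0.001, -1.0]]
force: [0.9, -0.7, 0.3]
finger_gap: 0.0878
```

Call:
{"name": "jog_arm", "arguments": {
  "moves": [
    [[0, 0, 0], 0],
    [[0, 0, 0], 0],
    [[0, 0, 0], 0],
    [[0, 0, 0], 0],
    [[0, 0, 0], 0],
    [[0, 0, 0], 0]
  ],
  "jaw": 1,
  "grip_force": 20
}}

```text
time_s: 4.7
tool_pos: [0.6013, -0.1875, 0.0314]
tcp_rot: [[-0.992, -0.129, 0.001], [-0.129, 0.992, -0.001], [-0.001, -0.001, -1.0]]
force: [-1.9, 0.5, 3.9]
finger_gap: 0.0559
```

Call:
{"name": "jog_arm", "arguments": {
  "moves": [
    [[0, 0, -0.01], 0],
    [[0, 0, -0.03], 0],
    [[0, 0, -0.04], 0],
    [[0, 0, -0.04], 0],
    [[0, 0, 0], -6.7],
    [[0, 0.03, 0], 0],
    [[0, 0.035, 0], 0],
    [[0.0026, 0.04, 0], 0],
    [[0, 0.04, 0], 0],
    [[0, 0.04, 0], 0],
    [[0, 0.04, 0], 0]
  ]
}}

```text
time_s: 5.62
tool_pos: [0.5428, 0.032, 0.1512]
tcp_rot: [[-0.97, -0.243, -0.0], [-0.243, 0.97, 0.0], [0.0, 0.0, -1.0]]
force: [0.3, 0.7, -1.8]
finger_gap: 0.0561
```

Call:
{"name": "jog_arm", "arguments": {
  "moves": [
    [[0, 0.04, 0], 0],
    [[0, 0.04, 0], 0],
    [[0, 0.035, 0], 0],
    [[0, 0.025, 0], 0],
    [[0, 0, 0], 0],
    [[0, 0, 0], 0],
    [[0, 0, 0], 0]
  ]
}}

```text
time_s: 6.2
tool_pos: [0.5099, 0.1655, 0.1509]
tcp_rot: [[-0.97, -0.243, 0.0], [-0.243, 0.97, -0.0], [-0.0, -0.0, -1.0]]
force: [-0.3, -0.0, -1.8]
finger_gap: 0.0561
```

```bash
python3 - <<'E'
from w import *
for i in range(3): 
    c=cam("wrist"); s=state(); print(s["tool_pos"].__repr__(), np.degrees(np.arctan2(s["tcp_rot"][1][1],s["tcp_rot"][0][1]))-90)
pickle.dump(c,open("w2.pkl","wb"))
y=np.radians(14.1)
q=[(n,ef([c],n,x,d=.0015)[0]) for n,x in (("carton",(.5417,.0405,y)),)]+[("tub",edgefit([c],"c",.096,.065,(.478,.2915),None,d=.0015,rng=.006)[0])]
q.append(("board",edgefit([c],"r",(.27,.38),.01,(.5098,.1655,y),None,d=.0015,rng=.006)[0]));
print(q); ov(c,"w2",q)
E
```

```text
array([0.51000133, 0.16510163, 0.15086861]) 14.029108836364927
array([0.5100522 , 0.16499143, 0.15082047]) 14.006151183831776
array([0.51003948, 0.16502396, 0.15078934]) 13.99781065459274
[('carton', array([ 0.536 ,  0.0414, 15.257 ])), ('tub', array([0.4789, 0.2922])), ('board', array([ 0.5109,  0.1695, 13.9329]))]
```

View pics/w2.png

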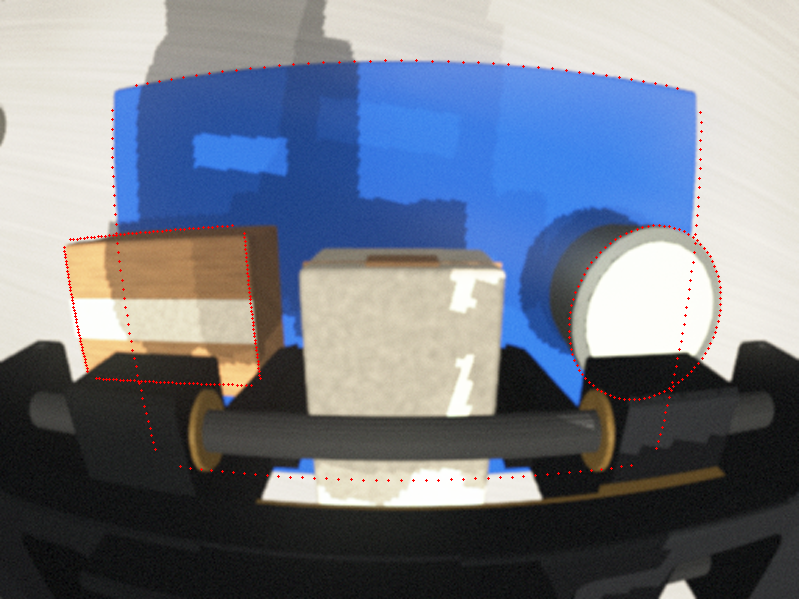

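Call:
{"name": "jog_arm", "arguments": {
  "moves": [
    [[0, 0.001, 0.03], 0],
    [[0, 0, 0.03], 0],
    [[0, 0, 0.025], 0],
    [[0, 0, 0.012], 0],
    [[0, 0, 0.008], 0],
    [[0, 0, 0.004], 0],
    [[0, 0, 0], 0],
    [[0, 0, 0], 0],
    [[0, 0, 0], 0]
  ]
}}

```text
time_s: 7.1
tool_pos: [0.51, 0.167, 0.0425]
tcp_rot: [[-0.97, -0.243, 0.002], [-0.243, 0.97, 0.0], [-0.002, -0.0, -1.0]]
force: [0.8, 0.1, -2.1]
finger_gap: 0.0557
```

Call:
{"name": "jog_arm", "arguments": {
  "moves": [
    [[0, 0, 0.001], 0],
    [[0, 0, 0], 0],
    [[0, 0, 0], 0]
  ]
}}

```text
time_s: 7.35
tool_pos: [0.5098, 0.1671, 0.0412]
tcp_rot: [[-0.97, -0.243, 0.001], [-0.243, 0.97, 0.0], [-0.001, -0.0, -1.0]]
force: [-0.1, 0.2, 1.0]
finger_gap: 0.0559
```

```bash
python3 - <<'E'
from w import *
T=cam("top");S=cam("side"); s=state(); print(s["tool_pos"],s["force"]); pickle.dump((T,S),open("ts1.pkl","wb"))
print(ef([S],"carton",(.5417,.0405,np.radians(14))))
E
```

```text
[0.50984174 0.16702019 0.04115123] [0.35631439 0.0154167  2.63482598]
(array([ 0.543 ,  0.0388, 12.7741]), np.float64(-69.6))
```

Call:
{"name": "jog_arm", "arguments": {
  "moves": [
    [[0, 0, 0], 0],
    [[0, 0, 0], 0],
    [[0, 0, 0], 0],
    [[0, 0, 0], 0]
  ],
  "jaw": -0.6
}}

```text
time_s: 7.78
tool_pos: [0.5094, 0.1671, 0.0407]
tcp_rot: [[-0.97, -0.244, -0.0], [-0.244, 0.97, 0.0], [0.0, 0.0, -1.0]]
force: [-0.1, -0.6, 0.5]
finger_gap: 0.0707
```

Call:
{"name": "jog_arm", "arguments": {
  "moves": [
    [[0, 0, -0.01], 0],
    [[0, 0, -0.03], 0],
    [[0, 0, -0.04], 0],
    [[0, 0, -0.04], 0],
    [[0, 0, -0.04], 0],
    [[0, 0, -0.04], 0],
    [[0, 0, 0], 0],
    [[0, 0, 0], 0]
  ]
}}

```text
time_s: 8.45
tool_pos: [0.5099, 0.1672, 0.2432]
tcp_rot: [[-0.97, -0.244, 0.005], [-0.244, 0.97, 0.0], [-0.005, -0.001, -1.0]]
force: [0.8, -0.4, -0.9]
finger_gap: 0.0705
```

```bash
python3 - <<'E'
from w import *
y=np.radians(14.1)
c=wr("w3"); q=[("mealbox",ef([c],"mealbox",(.51,.166,y),dz=.01,d=.0015,rng=.006)[0])]; print(q)
print(edgefit([c],"c",.096,.065,(.478,.2915),None,d=.0015,rng=.006), ef([c],"carton",(.5417,.0405,y),d=.0015,rng=.006),ef([c],"board",(.51,.166,y),d=.0015,rng=.006))
ov(c,"w3",q+[("carton",(.5417,.0405,14)),("tub",(.479,.292)),("board",(.5102,.166,14))])
E
```

```text
[('mealbox', array([ 0.5093,  0.1675, 13.5987]))]
(array([0.4788, 0.2929]), np.float64(-81.6)) (array([ 0.5403,  0.042 , 13.8777]), np.float64(-65.8)) (array([ 0.5106,  0.1705, 13.9912]), np.float64(-53.8))
```

View pics/w3.png

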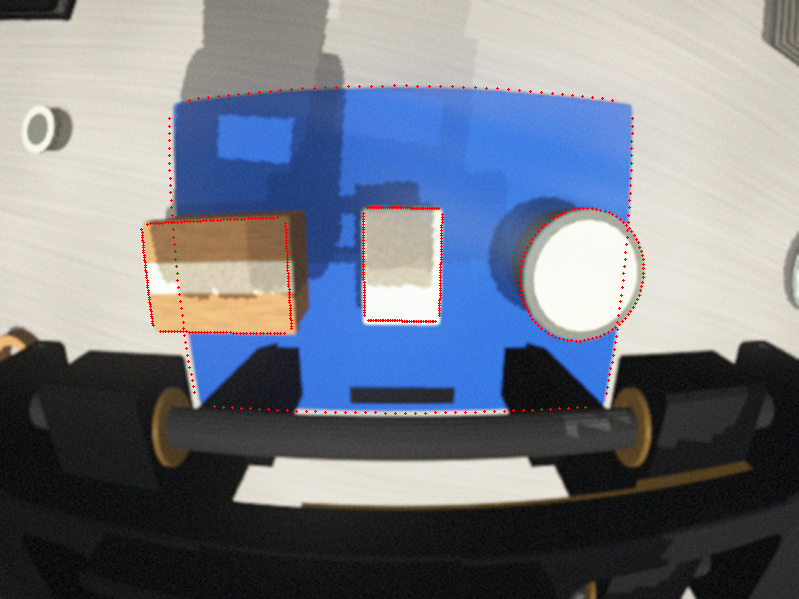

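Call:
{"name": "jog_arm", "arguments": {
  "moves": [
    [[0.0131, -0.0329, 0], 0],
    [[0.0131, -0.0329, 0], 0],
    [[0.0131, -0.0329, 0], 0],
    [[0.0131, -0.0329, 0], 0],
    [[0.0131, -0.0329, 0], 0],
    [[0.0131, -0.0329, 0], 0],
    [[0.0131, -0.0329, 0], 0],
    [[0.0131, -0.0329, 0], 0],
    [[0.0131, -0.0329, 0], 0],
    [[0.0131, -0.0329, 0], 0],
    [[0, 0, 0], 0],
    [[0, 0, 0], 0]
  ]
}}

```text
time_s: 9.5
tool_pos: [0.4617, -0.1848, 0.2392]
tcp_rot: [[-0.971, -0.241, -0.003], [-0.241, 0.971, 0.002], [0.002, 0.003, -1.0]]
force: [-1.0, 0.3, -0.1]
finger_gap: 0.0706
```

```bash
python3 - <<'E'
from w import *
T=cam("top");S=cam("side"); c=wr("w4"); print(state()["tool_pos"])
pickle.dump((T,S),open("ts2.pkl","wb"))
y=np.radians(14.1)
q=ef([c],"cup",(.4627,-.1834),d=.0015); print("cup w",q)
for n,cs in(("T",[T]),("S",[S]),("TS",[T,S])):
    print(n,ef(cs,"mealbox",(.51,.166,y),dz=.01,rng=.006),ef(cs,"carton",(.5417,.0405,y),rng=.006),edgefit(cs,"c",.096,.065,(.478,.2915),None,rng=.006),ef(cs,"board",(.51,.166,y),rng=.006))
ov(c,"w4",[("cup",q[0]),("soup",ef([c],"soup",(.451,-.3176),d=.0015)[0])])
E
```

```text
[ 0.46241453 -0.18277595  0.24007842]
cup w (array([ 0.4614, -0.1806]), np.float64(-6.3))
T (array([ 0.51 ,  0.166, 14.1  ]), np.float64(-60.0)) (array([ 0.5417,  0.0405, 14.1   ]), np.float64(-90.0)) (array([0.479 , 0.2923]), np.float64(-77.9)) (array([ 0.5101,  0.1647, 13.8434]), np.float64(-84.9))
S (array([ 0.5101,  0.1653, 13.559 ]), np.float64(-53.4)) (array([ 0.5396,  0.04  , 14.0726]), np.float64(-56.5)) (array([0.4794, 0.295 ]), np.float64(-50.3)) (array([ 0.5071,  0.162 , 13.7337]), np.float64(-50.1))
TS (array([ 0.5101,  0.1653, 13.7023]), np.float64(-113.3)) (array([ 0.5407,  0.0404, 13.9656]), np.float64(-145.5)) (array([0.4789, 0.2932]), np.float64(-126.9)) (array([ 0.5088,  0.1638, 14.0726]), np.float64(-131.7))
```

View pics/w4.png

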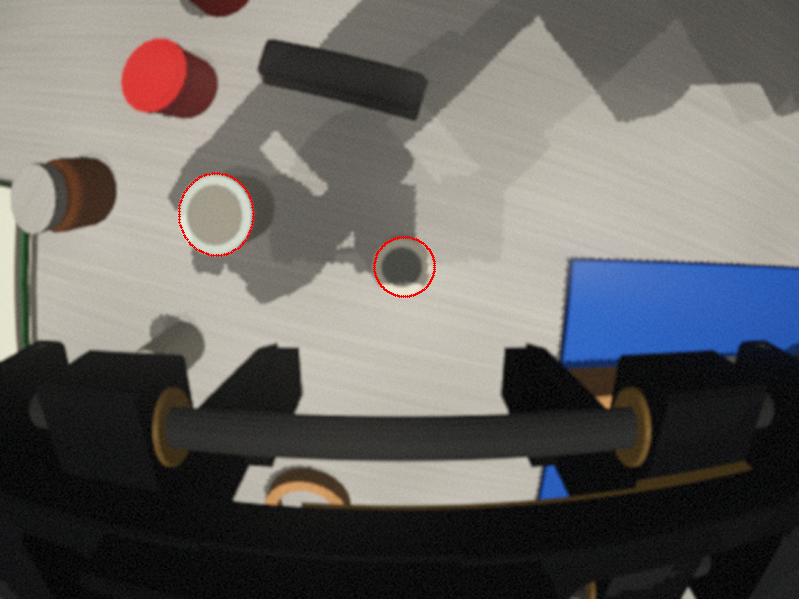

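Call:
{"name": "jog_arm", "arguments": {
  "moves": [
    [[-0.0004, -0.0007, 0.036], 0],
    [[0, 0, 0.036], 0],
    [[0, 0, 0.036], 0],
    [[0, 0, 0.036], 0],
    [[0, 0, 0.03], 0],
    [[0, 0, 0.02], 0],
    [[0, 0, 0.014], 0],
    [[0, 0, 0.005], 0],
    [[0, 0, 0], 0],
    [[0, 0, 0], 0]
  ]
}}

```text
time_s: 10.48
tool_pos: [0.4635, -0.1841, 0.0283]
tcp_rot: [[-0.97, -0.244, 0.0], [-0.244, 0.97, -0.0], [-0.0, -0.0, -1.0]]
force: [-0.7, 1.1, 0.3]
finger_gap: 0.0705
```

Call:
{"name": "jog_arm", "arguments": {
  "moves": [
    [[0, 0, 0], 0],
    [[0, 0, 0], 0],
    [[0, 0, 0], 0],
    [[0, 0, 0], 0],
    [[0, 0, 0], 0],
    [[0, 0, 0], 0]
  ],
  "jaw": 1,
  "grip_force": 8
}}

```text
time_s: 10.98
tool_pos: [0.4632, -0.1846, 0.0281]
tcp_rot: [[-0.97, -0.243, 0.0], [-0.243, 0.97, -0.0], [-0.0, -0.0, -1.0]]
force: [-0.6, 0.3, 4.8]
finger_gap: 0.0421
```

Call:
{"name": "jog_arm", "arguments": {
  "moves": [
    [[0, 0, -0.01], 0],
    [[0, 0, -0.03], 0],
    [[0, 0, -0.04], 0],
    [[0, 0, -0.04], 0],
    [[0, 0, 0], 0]
  ]
}}

```text
time_s: 11.4
tool_pos: [0.4654, -0.186, 0.155]
tcp_rot: [[-0.97, -0.244, 0.01], [-0.244, 0.97, -0.007], [-0.008, -0.009, -1.0]]
force: [0.8, -1.2, 1.2]
finger_gap: 0.0422
```

Call:
{"name": "jog_arm", "arguments": {
  "moves": [
    [[-0.007, 0.0177, 0], 0],
    [[-0.013, 0.0327, 0], 0],
    [[-0.0145, 0.0365, 0], 0],
    [[-0.0145, 0.0365, 0], 0],
    [[-0.0145, 0.0365, 0], 0],
    [[-0.0145, 0.0365, 0], 0],
    [[-0.0145, 0.0365, 0], 0],
    [[-0.0145, 0.0365, 0], 0],
    [[-0.014, 0.0355, 0], 0],
    [[-0.009, 0.0237, 0], 0],
    [[0, 0, 0], 0],
    [[0, 0, 0], 0]
  ]
}}

```text
time_s: 12.4
tool_pos: [0.5088, 0.1667, 0.1476]
tcp_rot: [[-0.969, -0.246, -0.0], [-0.246, 0.969, -0.0], [0.0, -0.0, -1.0]]
force: [-0.6, -0.3, -1.0]
finger_gap: 0.0421
```

```bash
python3 - <<'E'
from w import *
for i in range(3): c=cam("wrist"); s=state(); print(s["tool_pos"],s["finger_gap"],s["force"])
ov(c,"w5",[("mealbox",(.5098,.1662,14))],dz=.01)
E
```

```text
[0.50890443 0.16572682 0.14761994] 0.04234595580112971 [ 0.07290105 -0.00429715 -0.31646901]
[0.50900457 0.16513531 0.14767202] 0.04221173764346393 [ 0.50238156 -0.40348065 -0.42207497]
[0.50908112 0.16486898 0.14772867] 0.04236742282150952 [ 0.54266181 -0.38676133 -0.19347471]
```

View pics/w5.png

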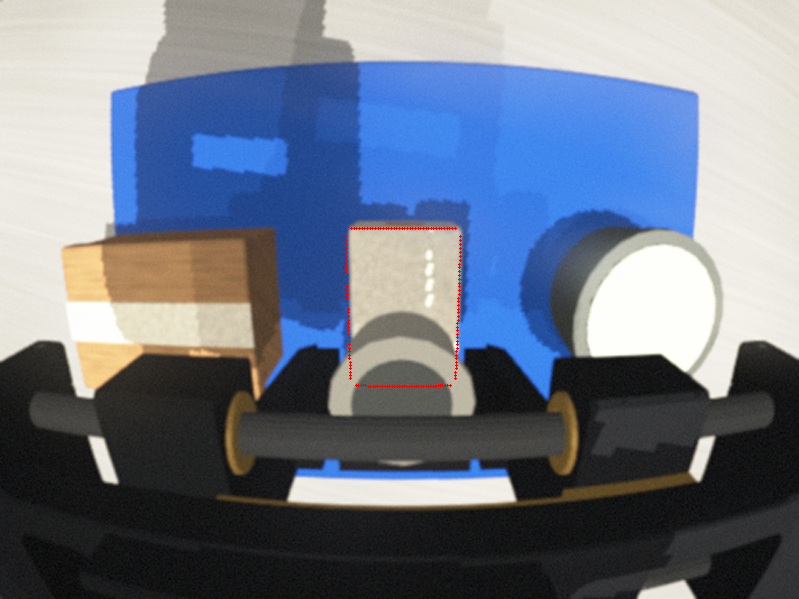

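Call:
{"name": "jog_arm", "arguments": {
  "moves": [
    [[0, 0.001, 0.025], 0],
    [[0, 0, 0.025], 0],
    [[0, 0, 0.013], 0],
    [[0, 0, 0.006], 0],
    [[0, 0, 0.003], 0],
    [[0, 0, 0.001], 0],
    [[0, 0, 0], 0],
    [[0, 0, 0], 0],
    [[0, 0, 0], 0]
  ]
}}

```text
time_s: 13.3
tool_pos: [0.5093, 0.1668, 0.0755]
tcp_rot: [[-0.97, -0.243, 0.001], [-0.243, 0.97, 0.0], [-0.001, -0.0, -1.0]]
force: [-0.0, 0.2, -1.6]
finger_gap: 0.0426
```

```bash
python3 - <<'E'
from w import *
T=cam("top"); S=cam("side"); s=state(); print(s["tool_pos"],s["force"])
cv2.imwrite("pics/s6.png",cv2.resize(S["image"][80:220,100:300][...,::-1],None,fx=4,fy=4,interpolation=2))
E
```

```text
[0.50909759 0.16684104 0.0752076 ] [-0.2807286   0.45378201 -0.51156575]
```

View pics/s6.png

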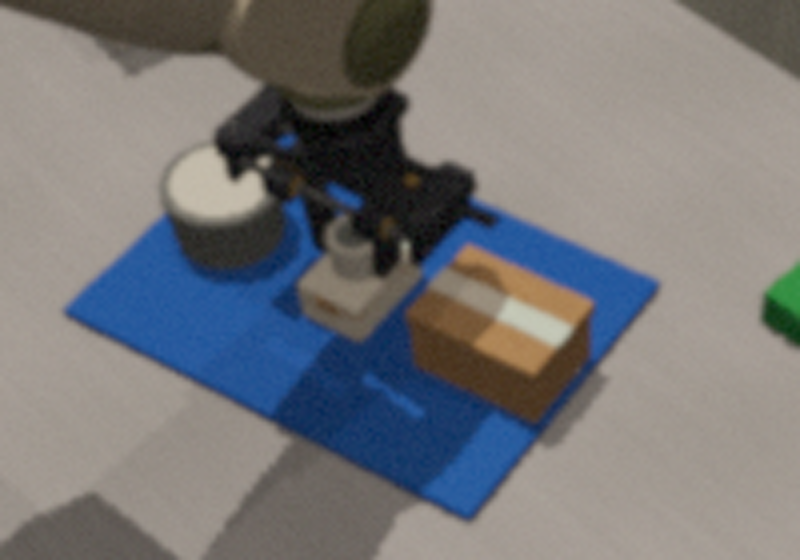

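Lower until contact.

Call:
{"name": "jog_arm", "arguments": {
  "moves": [
    [[0, 0, 0.001], 0],
    [[0, 0, 0], 0],
    [[0, 0, 0], 0]
  ]
}}

```text
time_s: 13.65
tool_pos: [0.5091, 0.1669, 0.0741]
tcp_rot: [[-0.97, -0.244, 0.001], [-0.244, 0.97, 0.0], [-0.001, -0.0, -1.0]]
force: [-0.4, 0.5, 4.4]
finger_gap: 0.0425
```

Call:
{"name": "jog_arm", "arguments": {
  "moves": [
    [[0, 0, 0], 0],
    [[0, 0, 0], 0],
    [[0, 0, 0], 0],
    [[0, 0, 0], 0]
  ],
  "jaw": -0.35
}}

```text
time_s: 13.98
tool_pos: [0.5088, 0.1668, 0.0735]
tcp_rot: [[-0.97, -0.243, -0.0], [-0.243, 0.97, -0.0], [0.0, 0.0, -1.0]]
force: [-1.2, 0.5, 0.4]
finger_gap: 0.0596
```

Call:
{"name": "jog_arm", "arguments": {
  "moves": [
    [[0, 0, -0.01], 0],
    [[0, 0, -0.03], 0],
    [[0, 0, -0.04], 0],
    [[0, 0, -0.04], 0],
    [[0, 0, -0.04], 0],
    [[0, 0, 0], 0],
    [[0, 0, 0], 0]
  ]
}}

```text
time_s: 14.57
tool_pos: [0.5094, 0.1669, 0.2362]
tcp_rot: [[-0.97, -0.244, 0.005], [-0.244, 0.97, 0.0], [-0.005, -0.001, -1.0]]
force: [-0.6, -0.3, -1.0]
finger_gap: 0.0592
```

```bash
python3 - <<'E'
from w import *
y=np.radians(14.1)
c=wr("w7"); q=[("mealbox",ef([c],"mealbox",(.51,.166,y),dz=.01,d=.0015,rng=.006)[0]),("cup",ef([c],"cup",(.51,.166),dz=.046,d=.0015,rng=.006)[0])]; print(q)
ov(c,"w7",q[:1],dz=.01)
E
```

```text
[('mealbox', array([ 0.5096,  0.1667, 13.9484])), ('cup', array([0.51  , 0.1629]))]
```

View pics/w7.png

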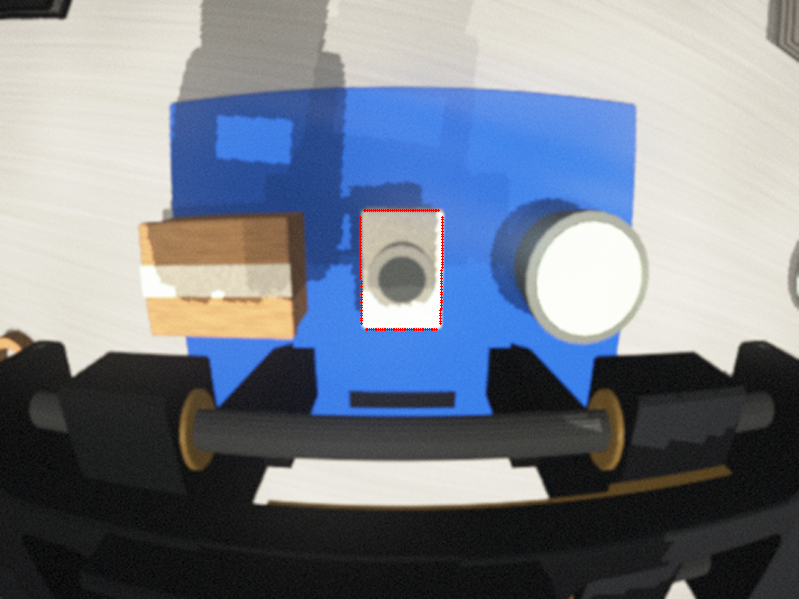

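Call:
{"name": "jog_arm", "arguments": {
  "moves": [
    [[0.008, -0.02, 0], 0],
    [[0.0134, -0.035, 0], 0],
    [[0.0145, -0.038, 0], 0],
    [[0.0145, -0.038, 0], 0],
    [[0.0145, -0.038, 0], 0],
    [[0.0145, -0.038, 0], 0],
    [[0.0145, -0.038, 0], 0],
    [[0.0145, -0.038, 0], 0],
    [[0.0145, -0.038, 0], 0],
    [[0.0145, -0.038, 0], 0],
    [[0.0145, -0.038, 0], 0],
    [[0.0134, -0.035, 0], 0]
  ],
  "jaw": -1
}}

```text
time_s: 15.62
tool_pos: [0.4525, -0.2943, 0.2321]
tcp_rot: [[-0.97, -0.243, -0.002], [-0.243, 0.97, 0.002], [0.002, 0.003, -1.0]]
force: [-0.2, 0.2, -0.5]
finger_gap: 0.088
```

Call:
{"name": "jog_arm", "arguments": {
  "moves": [
    [[0.009, -0.0237, 0], 0],
    [[0, 0, 0], 0],
    [[0, 0, 0], 0]
  ]
}}

```text
time_s: 15.87
tool_pos: [0.4501, -0.3179, 0.2319]
tcp_rot: [[-0.97, -0.242, -0.002], [-0.242, 0.97, 0.003], [0.002, 0.003, -1.0]]
force: [0.8, 0.7, -0.8]
finger_gap: 0.0879
```

```bash
python3 - <<'E'
from w import *
T=cam("top");S=cam("side"); c=wr("w8"); print(state()["tool_pos"])
pickle.dump((T,S),open("ts3.pkl","wb"))
print("soup",ef([c],"soup",(.4505,-.3177),d=.0015),ef([T,S],"soup",(.4505,-.3177)))
y=np.radians(14.1)
for cs in([T],[S],[T,S]): print(ef(cs,"mealbox",(.51,.166,y),dz=.01,rng=.006,d=.002),ef(cs,"cup",(.51,.166),dz=.046,rng=.006,d=.002))
for cc,nm in((T,"t"),(S,"s")):
    cv2.imwrite(f"pics/{nm}8.png",cv2.resize(cc["image"][80:270,80:300][...,::-1],None,fx=3,fy=3,interpolation=2))
ov(c,"w8",[("soup",(.4505,-.3177))])
E
```

```text
[ 0.45091332 -0.31629601  0.23316916]
soup (array([ 0.4499, -0.3173]), np.float64(-39.6)) (array([ 0.4495, -0.319 ]), np.float64(-23.0))
(array([ 0.5099,  0.1654, 14.1483]), np.float64(-56.1)) (array([0.5095, 0.1666]), np.float64(-28.5))
(array([ 0.5082,  0.1643, 12.6931]), np.float64(-21.2)) (array([0.5073, 0.1656]), np.float64(-16.5))
(array([ 0.5095,  0.1652, 13.8333]), np.float64(-76.4)) (array([0.5087, 0.1664]), np.float64(-43.6))
```

View pics/w8.png

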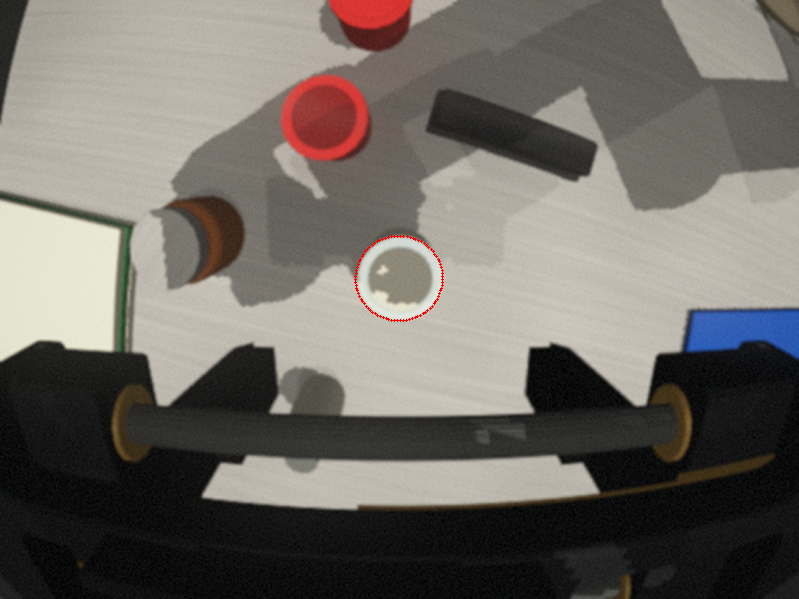

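View pics/t8.png

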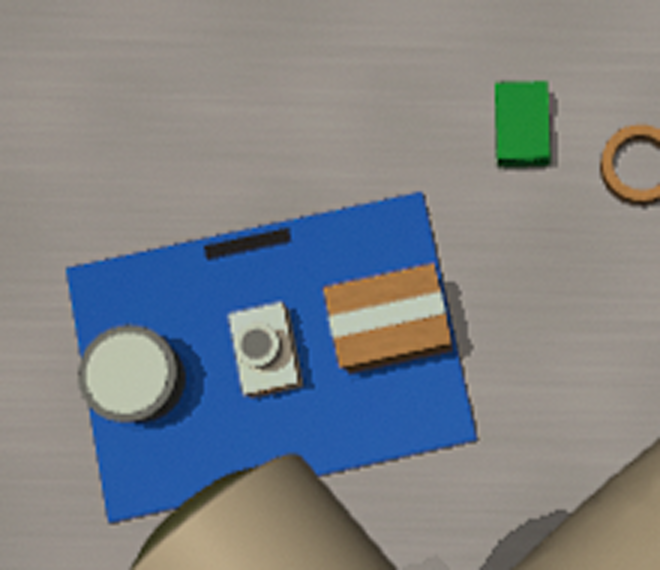

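Call:
{"name": "jog_arm", "arguments": {
  "moves": [
    [[0.0007, -0.0007, 0.036], 0],
    [[0, 0, 0.036], 0],
    [[0, 0, 0.036], 0],
    [[0, 0, 0.036], 0],
    [[0, 0, 0.025], 0],
    [[0, 0, 0.015], 0],
    [[0, 0, 0.005], 0],
    [[0, 0, 0], 0],
    [[0, 0, 0], 0]
  ]
}}

```text
time_s: 16.77
tool_pos: [0.4508, -0.3182, 0.0457]
tcp_rot: [[-0.97, -0.244, 0.001], [-0.244, 0.97, -0.001], [-0.001, -0.001, -1.0]]
force: [-0.2, -0.2, 0.7]
finger_gap: 0.088
```

Call:
{"name": "jog_arm", "arguments": {
  "moves": [
    [[0, 0, 0], 0],
    [[0, 0, 0], 0],
    [[0, 0, 0], 0],
    [[0, 0, 0], 0],
    [[0, 0, 0], 0],
    [[0, 0, 0], 0]
  ],
  "jaw": 1,
  "grip_force": 20
}}

```text
time_s: 17.27
tool_pos: [0.4503, -0.3183, 0.045]
tcp_rot: [[-0.97, -0.243, 0.0], [-0.243, 0.97, 0.0], [-0.0, 0.0, -1.0]]
force: [-0.6, 2.3, 3.4]
finger_gap: 0.0544
```

Call:
{"name": "jog_arm", "arguments": {
  "moves": [
    [[0, 0, -0.01], 0],
    [[0, 0, -0.03], 0],
    [[0, 0, -0.04], 0],
    [[0, 0, -0.04], 0],
    [[0, 0, 0], 0],
    [[0, 0.02, 0], 0],
    [[0, 0.033, 0], 0],
    [[-0.006, 0.04, 0], 0],
    [[-0.006, 0.04, 0], 0],
    [[-0.006, 0.04, 0], 0],
    [[-0.006, 0.04, 0], 0],
    [[-0.006, 0.04, 0], 0]
  ]
}}

```text
time_s: 18.27
tool_pos: [0.4169, -0.064, 0.1647]
tcp_rot: [[-0.97, -0.243, -0.0], [-0.243, 0.97, 0.0], [0.0, 0.0, -1.0]]
force: [1.4, 0.6, -2.0]
finger_gap: 0.0544
```

Call:
{"name": "jog_arm", "arguments": {
  "moves": [
    [[-0.006, 0.04, 0], 0],
    [[-0.006, 0.04, 0], 0],
    [[-0.006, 0.04, 0], 0],
    [[-0.006, 0.04, 0], 0],
    [[-0.006, 0.04, 0], 0],
    [[-0.006, 0.04, 0], 0],
    [[-0.0055, 0.04, 0], 0],
    [[0, 0.033, 0], 0],
    [[0, 0.0193, 0], 0],
    [[0, 0, 0], 0],
    [[0, 0, 0], 0],
    [[0, 0, 0], 0]
  ]
}}

```text
time_s: 19.27
tool_pos: [0.3771, 0.2661, 0.1646]
tcp_rot: [[-0.97, -0.243, -0.0], [-0.243, 0.97, -0.0], [0.0, -0.0, -1.0]]
force: [0.3, -0.1, -3.0]
finger_gap: 0.0542
```

```bash
python3 - <<'E'
from w import *
for i in range(3): c=cam("wrist"); s=state(); print(s["tool_pos"],s["finger_gap"],s["force"])
pickle.dump(c,open("w9.pkl","wb"))
print(edgefit([c],"c",.096,.065,(.478,.2915),None,d=.0015,rng=.006))
ov(c,"w9",[("tub",(.479,.2922)),("board",(.5102,.1662,14))])
E
```

```text
[0.37729441 0.26582787 0.1646612 ] 0.05460415692638637 [-0.14498381 -0.28311022 -3.11940364]
[0.37742649 0.26574305 0.164723  ] 0.05414181940082942 [-0.4220001  -0.36053942 -2.71563384]
[0.37746521 0.26578174 0.16476677] 0.05455265973892223 [ 0.54404003  0.40953551 -2.21759545]
(array([0.4802, 0.2951]), np.float64(-26.4))
```

View pics/w9.png

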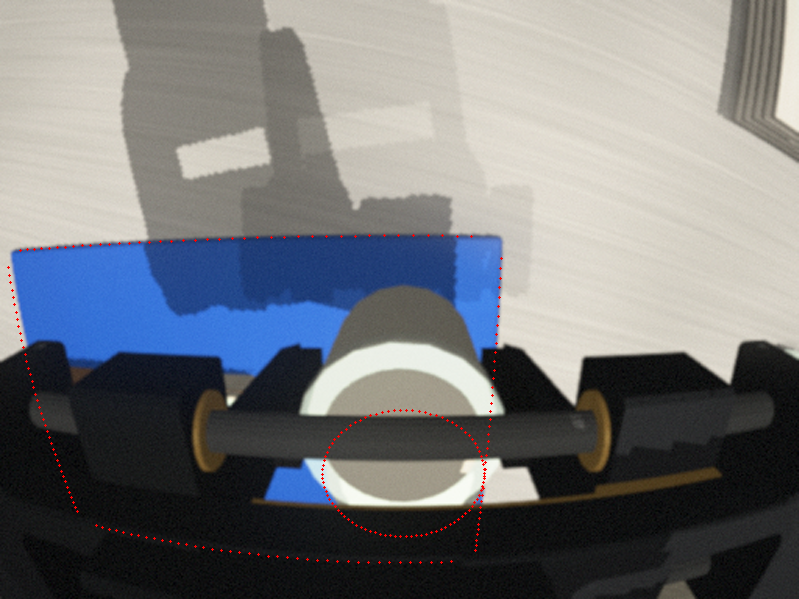

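Call:
{"name": "jog_arm", "arguments": {
  "moves": [
    [[-0.0007, 0.0008, 0.03], 0],
    [[0, 0, 0.03], 0],
    [[0, 0, 0.025], 0],
    [[0, 0, 0.012], 0],
    [[0, 0, 0.008], 0],
    [[0, 0, 0.004], 0],
    [[0, 0, 0], 0],
    [[0, 0, 0], 0],
    [[0, 0, 0], 0]
  ]
}}

```text
time_s: 20.17
tool_pos: [0.3781, 0.2677, 0.0565]
tcp_rot: [[-0.97, -0.243, 0.001], [-0.243, 0.97, 0.001], [-0.002, 0.0, -1.0]]
force: [-0.1, -0.2, -2.5]
finger_gap: 0.0542
```

Call:
{"name": "jog_arm", "arguments": {
  "moves": [
    [[0, 0, 0.001], 0],
    [[0, 0, 0], 0],
    [[0, 0, 0], 0]
  ]
}}

```text
time_s: 20.42
tool_pos: [0.3778, 0.2677, 0.0551]
tcp_rot: [[-0.97, -0.244, 0.001], [-0.244, 0.97, 0.0], [-0.001, 0.0, -1.0]]
force: [-0.4, -0.1, -0.8]
finger_gap: 0.0542
```

Call:
{"name": "jog_arm", "arguments": {
  "moves": [
    [[0, 0, 0.0005], 0],
    [[0, 0, 0], 0],
    [[0, 0, 0], 0]
  ]
}}

```text
time_s: 20.67
tool_pos: [0.3782, 0.2679, 0.0549]
tcp_rot: [[-0.97, -0.244, 0.002], [-0.244, 0.97, 0.001], [-0.002, 0.0, -1.0]]
force: [-1.5, 0.5, 5.7]
finger_gap: 0.0546
```

Call:
{"name": "jog_arm", "arguments": {
  "moves": [
    [[0, 0, 0], 0],
    [[0, 0, 0], 0],
    [[0, 0, 0], 0],
    [[0, 0, 0], 0],
    [[0, 0, 0], 0]
  ],
  "jaw": -0.75
}}

```text
time_s: 21.08
tool_pos: [0.3776, 0.2676, 0.0542]
tcp_rot: [[-0.97, -0.244, -0.0], [-0.244, 0.97, -0.0], [0.0, -0.0, -1.0]]
force: [-0.3, 1.5, -0.0]
finger_gap: 0.0775
```

Call:
{"name": "jog_arm", "arguments": {
  "moves": [
    [[0, 0, -0.01], 0],
    [[0, 0, -0.03], 0],
    [[0, 0, -0.04], 0],
    [[0, 0, -0.04], 0],
    [[0, 0, -0.04], 0],
    [[0, 0, -0.03], 0],
    [[0, 0, 0], 0],
    [[0, 0, 0], 0]
  ]
}}

```text
time_s: 21.75
tool_pos: [0.3778, 0.2677, 0.2458]
tcp_rot: [[-0.97, -0.244, 0.003], [-0.244, 0.97, 0.001], [-0.003, 0.0, -1.0]]
force: [-0.7, 0.5, -0.2]
finger_gap: 0.0771
```

```bash
python3 - <<'E'
from w import *
c=wr("w10"); q=ef([c],"soup",(.377,.267),dz=.01,d=.0015,rng=.009); print(state()["tool_pos"],q)
print(edgefit([c],"c",.096,.065,(.478,.2915),None,d=.0015,rng=.006))
ov(c,"w10",[("soup",q[0]),("tub",(.479,.2922))],dz=.01)
E
```

```text
[0.37727836 0.26745218 0.24418771] (array([0.3775, 0.2685]), np.float64(-60.0))
(array([0.4774, 0.2945]), np.float64(-55.3))
```

View pics/w10.png

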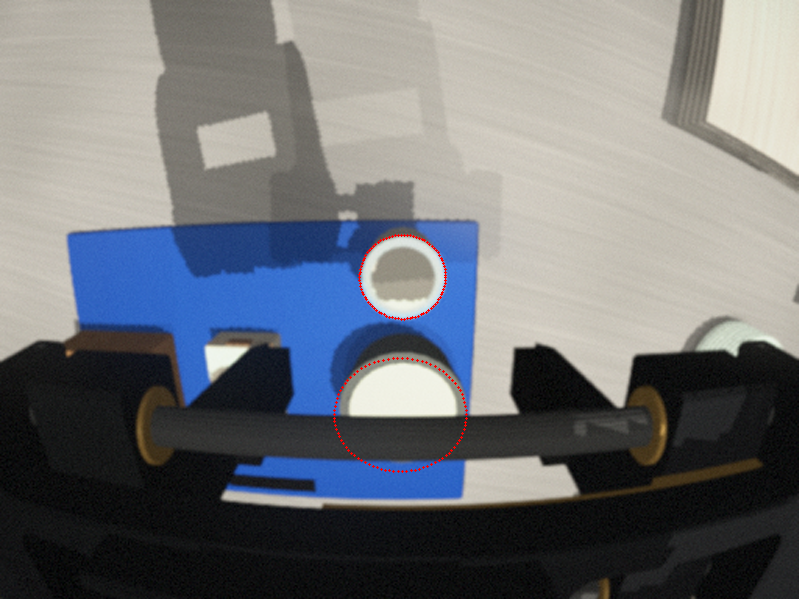

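Call:
{"name": "jog_arm", "arguments": {
  "moves": [
    [[0, -0.02, 0], 0],
    [[0, -0.035, 0], 0],
    [[-0.003, -0.04, 0], 0],
    [[-0.003, -0.04, 0], 0],
    [[-0.003, -0.04, 0], 0],
    [[-0.003, -0.04, 0], 0],
    [[-0.003, -0.04, 0], 0],
    [[-0.003, -0.04, 0], 0],
    [[-0.003, -0.04, 0], 0],
    [[-0.003, -0.04, 0], 0],
    [[-0.003, -0.04, 0], 0],
    [[-0.003, -0.04, 0], 0]
  ],
  "jaw": -1
}}

```text
time_s: 22.8
tool_pos: [0.5171, -0.1683, 0.2424]
tcp_rot: [[-0.97, -0.243, -0.003], [-0.243, 0.97, 0.002], [0.002, 0.002, -1.0]]
force: [0.6, -0.5, 0.5]
finger_gap: 0.088
```

Call:
{"name": "jog_arm", "arguments": {
  "moves": [
    [[-0.003, -0.04, 0], 0],
    [[-0.003, -0.04, 0], 0],
    [[-0.003, -0.04, 0], 0],
    [[-0.003, -0.04, 0], 0],
    [[0, -0.0354, 0], 0],
    [[0, 0, 0], 0],
    [[0, 0, 0], 0],
    [[0, 0, 0], 0]
  ]
}}

```text
time_s: 23.47
tool_pos: [0.5764, -0.3522, 0.2427]
tcp_rot: [[-0.97, -0.244, -0.002], [-0.244, 0.97, 0.002], [0.001, 0.003, -1.0]]
force: [-0.5, 0.1, -0.5]
finger_gap: 0.0885
```

```bash
python3 - <<'E'
from w import *
T=cam("top");S=cam("side");c=wr("w11"); print(state()["tool_pos"])
pickle.dump((T,S),open("ts4.pkl","wb"))
q=edgefit([c],"c",.024,.1,(.577,-.353),None,d=.0015,rng=.006); print(q)
q2=edgefit([c],"c",.04,.072,(.577,-.353),None,d=.0015,rng=.006); print(q2)
y=np.radians(14.1)
for cs in([T],[S],[T,S]): print(ef(cs,"mealbox",(.51,.166,y),dz=.01,rng=.006,d=.002),ef(cs,"cup",(.51,.166),dz=.046,rng=.006,d=.002),ef(cs,"soup",(.377,.267),dz=.01,rng=.006,d=.002),edgefit(cs,"c",.096,.065,(.478,.2915),None,d=.002,rng=.006))
ov(c,"w11",[("bottlecap",q[0])])
SP["bb"]=("c",.04,.072,None)
cv2.imwrite("pics/w11c.png",cv2.resize(cv2.imread("pics/w11.png")[180:360,280:520],None,fx=3,fy=3))
for cc,nm in((T,"t"),(S,"s")):
    cv2.imwrite(f"pics/{nm}11.png",cv2.resize(cc["image"][80:270,80:300][...,::-1],None,fx=3,fy=3,interpolation=2))
E
```

```text
[ 0.57677822 -0.35168768  0.24443043]
(array([ 0.5795, -0.3526]), np.float64(-62.4))
(array([ 0.5792, -0.3534]), np.float64(-66.9))
(array([ 0.5104,  0.1658, 14.0833]), np.float64(-50.8)) (array([0.5095, 0.1666]), np.float64(-28.7)) (array([0.3786, 0.267 ]), np.float64(-48.1)) (array([0.479 , 0.2926]), np.float64(-62.6))
(array([ 0.51  ,  0.1645, 11.9778]), np.float64(-28.5)) (array([0.509 , 0.1667]), np.float64(-25.3)) (array([0.3798, 0.2673]), np.float64(-27.7)) (array([0.4787, 0.286 ]), np.float64(-2.5))
(array([ 0.5103,  0.1655, 13.5178]), np.float64(-78.6)) (array([0.5092, 0.1666]), np.float64(-53.9)) (array([0.3789, 0.2671]), np.float64(-75.4)) (array([0.479 , 0.2926]), np.float64(-64.9))
```

View pics/w11.png

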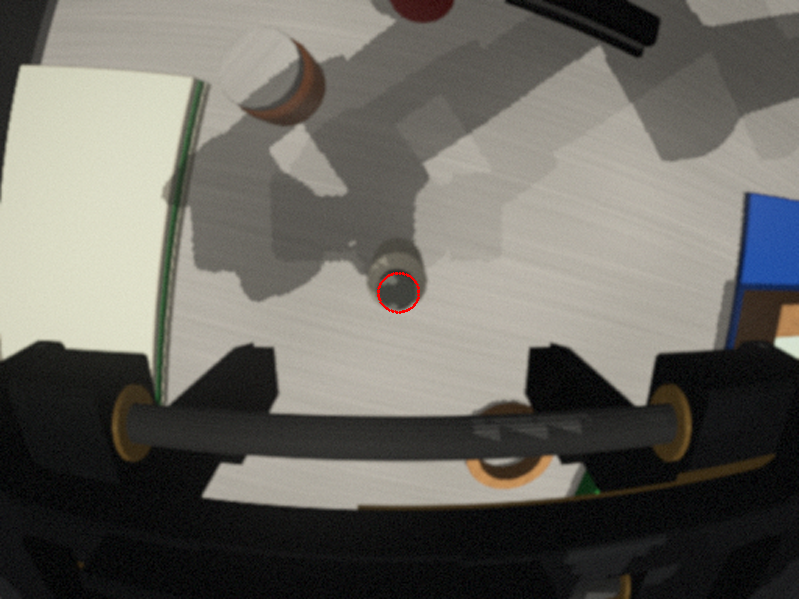

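View pics/t11.png

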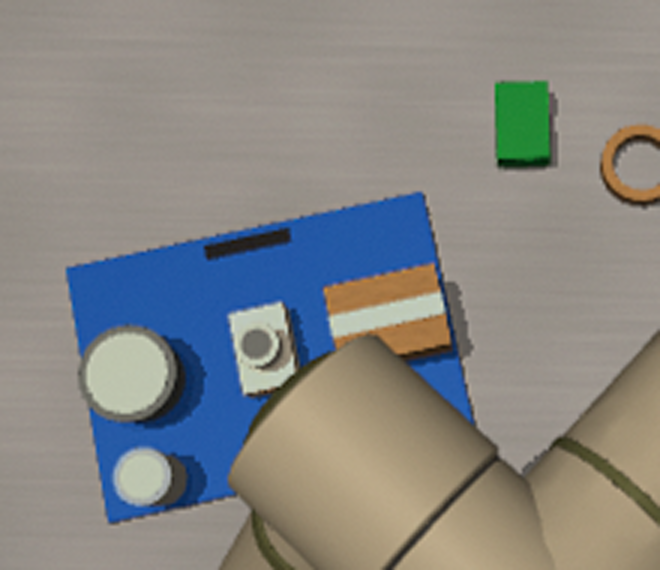

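Call:
{"name": "jog_arm", "arguments": {
  "moves": [
    [[-0.0018, -0.0018, 0.03], 0],
    [[0, 0, 0.036], 0],
    [[0, 0, 0.036], 0],
    [[0, 0, 0.036], 0],
    [[0, 0, 0.02], 0],
    [[0, 0, 0.013], 0],
    [[0, 0, 0.006], 0],
    [[0, 0, 0], 0],
    [[0, 0, 0], 0]
  ]
}}

```text
time_s: 24.37
tool_pos: [0.5795, -0.3545, 0.0688]
tcp_rot: [[-0.97, -0.244, 0.002], [-0.244, 0.97, -0.002], [-0.001, -0.002, -1.0]]
force: [1.1, -0.0, -0.2]
finger_gap: 0.088
```

Call:
{"name": "jog_arm", "arguments": {
  "moves": [
    [[0, 0, 0], 0],
    [[0, 0, 0], 0],
    [[0, 0, 0], 0],
    [[0, 0, 0], 0],
    [[0, 0, 0], 0],
    [[0, 0, 0], 0]
  ],
  "jaw": 1,
  "grip_force": 15
}}

```text
time_s: 24.87
tool_pos: [0.5789, -0.3544, 0.0674]
tcp_rot: [[-0.97, -0.243, 0.0], [-0.243, 0.97, -0.0], [-0.0, -0.0, -1.0]]
force: [-0.1, 0.5, -0.5]
finger_gap: 0.0502
```

Call:
{"name": "jog_arm", "arguments": {
  "moves": [
    [[0, 0, 0], 0],
    [[0, 0, 0], 0],
    [[0, 0, 0], 0],
    [[0, 0, 0], 0]
  ]
}}

```text
time_s: 25.2
tool_pos: [0.5789, -0.3543, 0.0672]
tcp_rot: [[-0.97, -0.243, -0.0], [-0.243, 0.97, 0.0], [0.0, 0.0, -1.0]]
force: [-0.3, 0.2, 0.8]
finger_gap: 0.0396
```

Call:
{"name": "jog_arm", "arguments": {
  "moves": [
    [[0, 0, -0.01], 0],
    [[0, 0, -0.03], 0],
    [[0, 0, -0.04], 0],
    [[0, 0, -0.04], 0],
    [[-0.0068, 0.0178, 0], 0],
    [[-0.0136, 0.0356, 0], 0],
    [[-0.0136, 0.0356, 0], 0],
    [[-0.0136, 0.0356, 0], 0],
    [[-0.0136, 0.0356, 0], 0],
    [[-0.0136, 0.0356, 0], 0]
  ]
}}

```text
time_s: 26.03
tool_pos: [0.6036, -0.1445, 0.1879]
tcp_rot: [[-0.97, -0.243, 0.0], [-0.243, 0.97, -0.0], [-0.0, -0.0, -1.0]]
force: [-0.0, -0.2, -1.8]
finger_gap: 0.0395
```

Call:
{"name": "jog_arm", "arguments": {
  "moves": [
    [[-0.0136, 0.0356, 0], 0],
    [[-0.0136, 0.0356, 0], 0],
    [[-0.0136, 0.0356, 0], 0],
    [[-0.0136, 0.0356, 0], 0],
    [[-0.0136, 0.0356, 0], 0],
    [[-0.0068, 0.0179, 0], 0],
    [[0, 0, 0], 0],
    [[0, 0, 0], 0],
    [[0, 0, 0], 0]
  ]
}}

```text
time_s: 26.78
tool_pos: [0.6286, 0.0611, 0.1875]
tcp_rot: [[-0.97, -0.243, 0.0], [-0.243, 0.97, -0.0], [0.0, -0.0, -1.0]]
force: [0.2, 0.1, -0.7]
finger_gap: 0.0394
```

```bash
python3 - <<'E'
from w import *
for i in range(3): c=cam("wrist"); s=state(); print(s["tool_pos"],s["finger_gap"],s["force"])
pickle.dump(c,open("w12.pkl","wb"))
print(ef([c],"carton",(.5415,.0405,np.radians(14)),d=.0015,rng=.006))
ov(c,"w12",[("carton",(.5416,.0404,14))])
E
```

```text
[0.62860133 0.06076787 0.18745038] 0.03967107862135146 [-0.30143326 -0.12131841 -1.3582692 ]
[0.62862091 0.06066588 0.18739579] 0.039594524387753884 [ 0.0592969   1.1188317  -0.95945834]
[0.62864457 0.06070457 0.18735096] 0.03952081207954187 [-0.10815599 -0.22581687 -1.5358469 ]
(array([ 0.5417,  0.0422, 13.8348]), np.float64(-71.6))
```

View pics/w12.png

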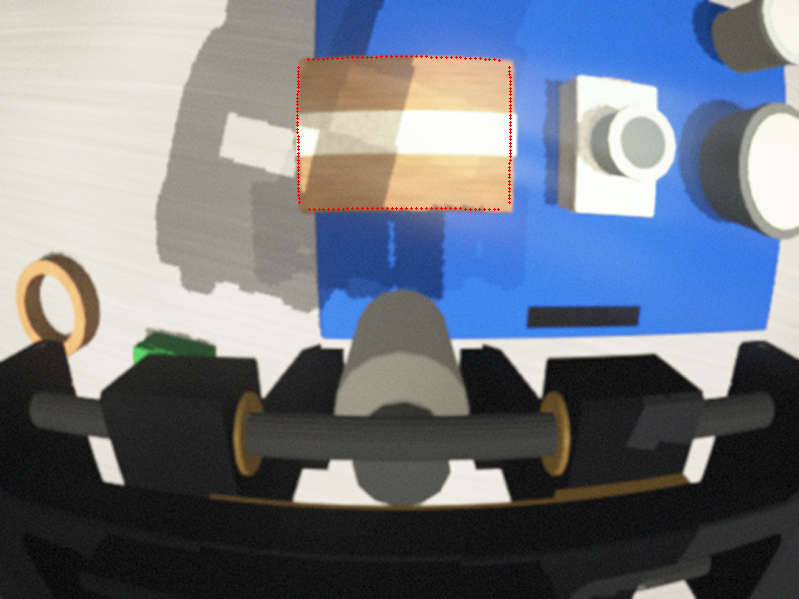

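Call:
{"name": "jog_arm", "arguments": {
  "moves": [
    [[0, 0.0018, 0.03], 0],
    [[0, 0, 0.03], 0],
    [[0, 0, 0.025], 0],
    [[0, 0, 0.012], 0],
    [[0, 0, 0.008], 0],
    [[0, 0, 0.004], 0],
    [[0, 0, 0], 0],
    [[0, 0, 0], 0],
    [[0, 0, 0], 0]
  ]
}}

```text
time_s: 27.68
tool_pos: [0.6288, 0.0637, 0.0796]
tcp_rot: [[-0.97, -0.243, 0.002], [-0.243, 0.97, -0.0], [-0.002, -0.001, -1.0]]
force: [0.0, 0.6, -1.9]
finger_gap: 0.0393
```

Call:
{"name": "jog_arm", "arguments": {
  "moves": [
    [[0, 0, 0.001], 0],
    [[0, 0, 0], 0],
    [[0, 0, 0], 0]
  ]
}}

```text
time_s: 27.93
tool_pos: [0.6283, 0.0638, 0.0776]
tcp_rot: [[-0.97, -0.244, 0.0], [-0.244, 0.97, -0.0], [-0.0, -0.0, -1.0]]
force: [-0.8, -1.0, -2.1]
finger_gap: 0.0399
```

Call:
{"name": "jog_arm", "arguments": {
  "moves": [
    [[0, -0.0005, 0.0007], 0],
    [[0, 0, 0], 0],
    [[0, 0, 0], 0]
  ]
}}

```text
time_s: 28.18
tool_pos: [0.6285, 0.0635, 0.0772]
tcp_rot: [[-0.97, -0.244, 0.001], [-0.244, 0.97, 0.0], [-0.001, 0.0, -1.0]]
force: [-2.8, 1.5, 3.5]
finger_gap: 0.0394
```

Contact. Release and retreat straight up (clear of the cap), then away to the right.

Call:
{"name": "jog_arm", "arguments": {
  "moves": [
    [[0, 0, 0], 0],
    [[0, 0, 0], 0],
    [[0, 0, 0], 0],
    [[0, 0, 0], 0],
    [[0, 0, 0], 0]
  ],
  "jaw": -0.5
}}

```text
time_s: 28.6
tool_pos: [0.6283, 0.0632, 0.0763]
tcp_rot: [[-0.97, -0.243, -0.0], [-0.243, 0.97, -0.0], [0.0, -0.0, -1.0]]
force: [-0.2, 0.9, -0.4]
finger_gap: 0.0657
```

Call:
{"name": "jog_arm", "arguments": {
  "moves": [
    [[0, 0, -0.01], 0],
    [[0, 0, -0.02], 0],
    [[0, 0, -0.04], 0],
    [[0, 0, -0.04], 0],
    [[0, 0, -0.04], 0],
    [[0, 0, -0.03], 0],
    [[0, 0, 0], 0],
    [[0, 0, 0], 0]
  ]
}}

```text
time_s: 29.27
tool_pos: [0.6286, 0.0633, 0.2587]
tcp_rot: [[-0.97, -0.244, 0.004], [-0.244, 0.97, -0.0], [-0.004, -0.001, -1.0]]
force: [-0.2, 0.2, -1.5]
finger_gap: 0.0663
```

```bash
python3 - <<'E'
from w import *
c=wr("w13"); print(state()["tool_pos"])
b=edgefit([c],"c",.024,.11,(.6285,.063),None,d=.0015,rng=.006); k=ef([c],"carton",(.5415,.041,np.radians(14)),d=.0015,rng=.006)
print(b,k)
ov(c,"w13",[("carton",k[0])])
E
```

```text
[0.62809544 0.06327464 0.25661033]
(array([0.6274, 0.0636]), np.float64(-76.2)) (array([ 0.5414,  0.0423, 13.8755]), np.float64(-62.1))
```

View pics/w13.png

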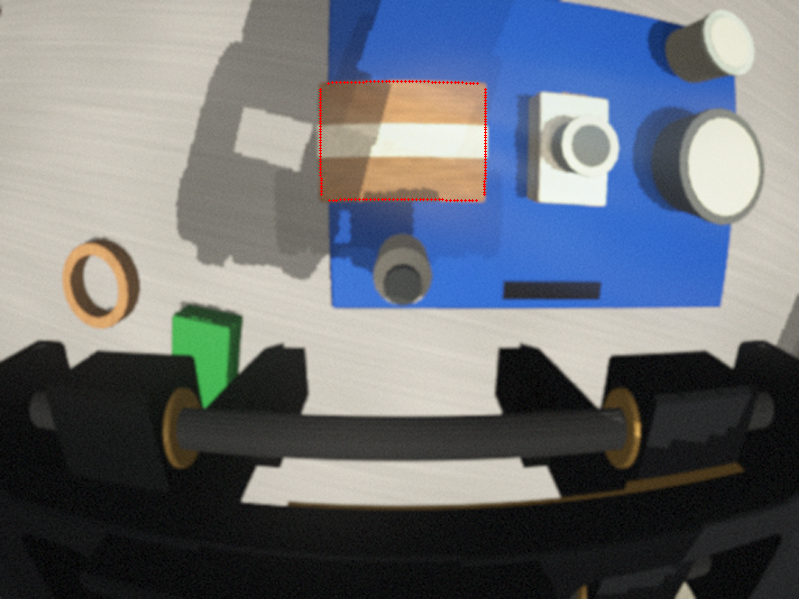

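Call:
{"name": "jog_arm", "arguments": {
  "moves": [
    [[0.01, -0.03, 0], 0],
    [[0.01, -0.035, 0], 0],
    [[0.01, -0.035, 0], 0],
    [[0.01, -0.035, 0], 0],
    [[0.01, -0.035, 0], 0],
    [[0.01, -0.035, 0], 0],
    [[0.01, -0.035, 0], 0],
    [[0.01, -0.035, 0], 0],
    [[0.01, -0.035, 0], 0],
    [[0.01, -0.035, 0], 0],
    [[0, 0, 0], 0],
    [[0, 0, 0], 0]
  ]
}}

```text
time_s: 30.32
tool_pos: [0.6145, -0.2972, 0.2541]
tcp_rot: [[-0.971, -0.241, -0.003], [-0.241, 0.971, 0.002], [0.002, 0.003, -1.0]]
force: [-0.2, 0.1, -0.1]
finger_gap: 0.0662
```

```bash
python3 - <<'E'
from w import *
T=cam("top");S=cam("side"); pickle.dump((T,S),open("ts5.pkl","wb")); print(state()["tool_pos"],state()["force"])
y=np.radians(14.1)
for cs in([T],[S]): print("box",ef(cs,"mealbox",(.51,.166,y),dz=.01,rng=.006,d=.002),"cup",ef(cs,"cup",(.51,.166),dz=.046,rng=.006,d=.002),"soup",ef(cs,"soup",(.377,.267),dz=.01,rng=.006,d=.002),"tub",edgefit(cs,"c",.096,.065,(.479,.292),None,d=.002,rng=.006),"carton",ef(cs,"carton",(.5415,.041,y),d=.002,rng=.006),"cap",edgefit(cs,"c",.024,.11,(.6285,.063),None,d=.002,rng=.009))
for cc,nm,(a,b,d,e) in((T,"t",(80,300,80,345)),(S,"s",(80,280,90,350))):
    cv2.imwrite(f"pics/{nm}14.png",cv2.resize(cc["image"][a:b,d:e][...,::-1],None,fx=2.7,fy=2.7,interpolation=2))
for n,x in(("tape",(.718,-.215)),("jar",(.45,-.475))):
  print(n,ef([pickle.load(open("ts0.pkl","rb"))[0]],n,x),ef([T],n,x))
E
```

```text
[ 0.6152302  -0.2948441   0.25535955] [0.28522948 0.4572139  0.28585942]
box (array([ 0.51  ,  0.1656, 13.885 ]), np.float64(-29.5)) cup (array([0.5125, 0.1681]), np.float64(-13.5)) soup (array([0.3785, 0.2675]), np.float64(-46.9)) tub (array([0.479 , 0.2926]), np.float64(-63.2)) carton (array([ 0.5421,  0.0407, 13.8295]), np.float64(-84.1)) cap (array([0.6252, 0.0669]), np.float64(-42.9))
box (array([ 0.51  ,  0.1645, 11.9695]), np.float64(-28.6)) cup (array([0.5091, 0.1663]), np.float64(-23.7)) soup (array([0.3789, 0.2668]), np.float64(-22.8)) tub (array([0.4773, 0.2925]), np.float64(-16.3)) carton (array([ 0.5417,  0.0401, 13.5476]), np.float64(-52.2)) cap (array([0.6211, 0.0526]), np.float64(-44.2))
tape (array([ 0.7102, -0.2142]), np.float64(-67.8)) (array([ 0.7204, -0.214 ]), np.float64(-54.7))
jar (array([ 0.4663, -0.4799]), np.float64(-46.0)) (array([ 0.4663, -0.4799]), np.float64(-46.4))
```

View pics/t14.png

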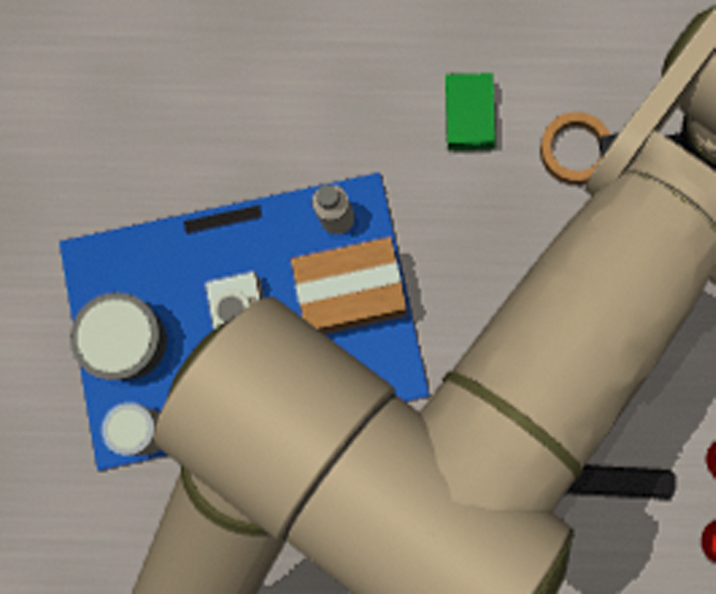

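View pics/s14.png

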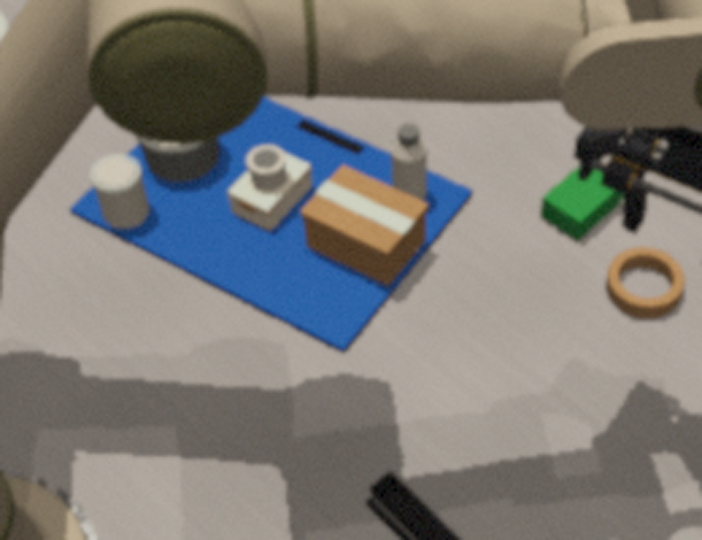

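```bash
python3 -c "
from station import *
print(hand_in()); print(state()['time_s'])"
```

```text
the job is handed in; nothing more can be done
None
the job is handed in; nothing more can be done
```

The meal order is laid out on the board as asked, and I handed the job in at about 30 s with the gripper clear of everything. I placed the meal box first, then the dip cup, the soup cup and the dressing bottle. I never approached the bystanders (tape roll, stapler, spice jar) or the red and green look-alikes.

What the last checks showed:

| Item | Measured result |
|---|---|
| Meal box | Within about 1–1.5 mm of midway between the carton and the tub; long side at about 14° in the top and wrist views, matching the board's 14° |
| Dip cup | Within about 1–1.5 mm of the middle of the box lid, upright |
| Soup cup | Straight in front of the tub (under 1 mm off line), gap about 28 mm |
| Dressing bottle | Straight behind the carton (under 1 mm off line), gap about 29 mm |

Some automatic position fits in the final pictures disagreed:
- **Bottle cap:** the top- and side-camera fits were off by 4–13 mm and also disagreed before I moved it. I went by the wrist-camera fit and the arm position at release.
- **Dip cup and box angle:** the arm partly covered the dip cup in the final top view, which put that fit about 3 mm off. The side view gave the box angle as about 12°. Earlier, clearer views had shown both correctly placed.
- **Dip cup from above:** one wrist-camera fit put it about 4 mm to one side, but the other cameras and the picture itself did not bear that out.
- **Bystanders:** the jar fit was unchanged. The tape fit differed by 10 mm between the first and last pictures, most likely because the arm covered part of it. The stapler I only saw in the pictures and did not measure again.

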